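# Fit the lamp to the filming stand, release its mast and hold it at the second stop

### The job

Set up the little filming stand on the worktop: take the small lamp out of its charging dock and push its pin fully into the socket at the end of the stand's crossbar, because you will have no free hand later. Then press the release button on the stand's collar so that the mast springs loose, take the crossbar by its rubber grip, pull it up past the first click stop to the second stop, and finish while still gripping it and holding it up there (the mast sinks back if it is let go), so that I can tighten the clamp screw. Leave the glass, the mug, the lemon and the garlic standing where they are.

Things in the scene. Friction and masses are not known exactly. Their poses are not given: they have to be found in the camera images.
- stand: Filming stand held to the worktop by a suction foot (it cannot move): dark round foot 124 mm wide and 32 mm high, metal tube 31 mm wide, dark collar 42 x 42 mm between heights 122 and 158 mm. Origin: centre of the foot's underside, z up. -x is the button side: a dark lug 30 mm wide runs from the collar out to x = -76 mm, its top at height 149 mm. A wing-shaped clamp screw is on the +x side. The crossbar lies along y.
- button_top (a point): Centre of the top of the round grey release button, 23 mm wide, standing 10 mm proud of the lug, 56 mm from the mast's axis on the stand's -x side, at height 159 mm. It is pressed straight down.
- button (a joint): How far the release button is pressed: 0 is out, 0.006 m is fully down. A spring resists with about 2 N at first, 4 to 5 N fully down. From about 0.004 m on the mast is free. Afterwards the button stays down about 0.004 m while the mast is between stops and rises to about 0.001 m at each of the two stops.
- crossbar: The mast's crossbar, with a square metal socket block at its +y end, a rubber grip in the middle and an empty dark phone holder at its -y end (rising to 46 mm above the bar's top). It moves straight up with the mast. Its origin is the stand's origin raised by the mast joint's value, its axes are the stand's.
- bar_grip (a point): Centre of the ribbed rubber grip in the middle of the crossbar, above the mast: 22 mm wide across the bar (stand's x), 44 mm long along the bar (y), 16 mm high; the bar's top is 8 mm above this point. With the mast down it is 176 mm above the worktop, its underside 10 mm above the collar; with the mast sprung up by 20 mm there is 30 mm of room below it. The mast below it is 18 x 18 mm.
- socket (a point): Centre of the mouth of the lamp socket: a vertical round hole 12 mm wide and 25 mm deep with a 2 mm chamfer, in the top of the 26 x 26 x 28 mm block, 64 mm from the mast's axis towards +y of the stand, level with the bar's top (184 mm above the worktop with the mast down).
- mast (a joint): How far the mast stands up out of the collar, m. 0: fully down, locked by a bolt until the button is pressed. After a press a kick-off spring lifts it to 0.018 to 0.02 and it stays there when the button is let go. First stop: a click groove at 0.045, which takes some 3 to 6 N more to pull through. Second stop: 0.095 (a click groove, hard end at 0.097). Elsewhere it takes about 6 N to raise; nothing locks it, and it sinks back to 0.018 or so when let go.
- lamp: Small lamp, 70 g: an upright flat dark panel 14 mm thick (x), 50 mm wide (y) and 40 mm high (7 to 47 mm above the origin) with a white window on -x, over a dark flange 19 mm wide. Origin: centre of the flange's underside, z up. Below it a steel pin 9 mm thick and 22 mm long with a tapered tip. Pinch the panel across its 14 mm thickness from above. At the start the pin stands in the dock's hole.
- dock: Grey charging dock (fixed), 66 x 60 mm, 35 mm high at its rounded rim, 34 mm in the middle; a 12 mm hole, 26 mm deep, in the middle of its top, where the lamp stands at first. Origin: centre of the underside, z up.
- glass: Drinking glass, 81 mm wide, 91 mm high. Origin: centre of the underside.
- mug: White mug, 84 mm wide (115 mm with the handle), 89 mm high. Origin: centre of the underside.
- lemon: Loose lemon, 71 x 53 x 51 mm, the nearer of two. Origin: centre of the underside.
- garlic: Garlic bulb, 60 x 57 x 58 mm, near the front edge. Origin: centre of the underside.
There are look-alikes about, which are no part of the job. What is shaped like the lamp but green or red is not meant.

How it is judged (in metres and radians):
On the way, in this order (a step that is already met when the one before it is completed fails the run):
1. the lamp's pin is fully home in the crossbar's socket, with the mast still down (distance between lamp and socket below 0.004 m and angle between the z axis of lamp and the z axis of crossbar, either way round below 0.08 rad and value of joint mast below 0.005 m), for 0.2 s.
2. with the lamp fitted, the release button is pressed and the mast springs loose (value of joint mast above 0.01 m and distance between lamp and socket below 0.005 m), for 0.05 s.
3. the mast is at its second stop, held by the crossbar in the fingers (value of joint mast above 0.089 m and contact force between the fingers and crossbar above 2 N), for 0.2 s.
At the end, for the whole second after the job is handed in: The gripper holds the crossbar by its rubber grip (grasp point within 3 cm of its centre) with the mast at its second stop (no more than 6 mm short), at rest, and the lamp sits fully in the crossbar's socket (within 5 mm, upright within 0.1 rad) (all of step 3 and distance between the grasp point and bar_grip below 0.03 m and linear speed of crossbar below 0.02 m/s and distance between lamp and socket below 0.005 m and angle between the z axis of lamp and the z axis of crossbar, either way round below 0.1 rad); the arm keeps its last pose, push and grip.
It fails at once if the glass, the mug, the lemon or the garlic is shifted by more than 2 cm (distance of any of glass, mug, lemon, garlic from where it was at the start of the episode above 0.02 m).
It also fails if it takes over 64 s, if anything falls off the work surface, if the arm or the gripper's body presses on something with over 40 N, if the wrist force passes 120 N, or if a joint passes its speed limit or range.

### The arm

A 7-joint arm with a two-finger parallel gripper is mounted at the origin on a cart in front of the work surface, level with it; the furniture and walls round the work are solid. World frame = base frame: x ahead of the robot, y to its left, z up, the work surface at z = 0. Lengths are in mm, angles in rad, forces in N, time in s.
With the tool pointing down it reaches from about 400 to 875 mm from the base axis. Payload 4.4 kg.
Tool frame: the origin (TCP) lies at the very end of the fingers, on their centre line; the grasp point (between the pads) lies 19 mm behind it (ctrl.pinch_z is the z of the grasp point in the tool frame, in mm); z points along the fingers, x is the direction in which the jaws open and shut, and the axes are right-handed (so a half turn about z gives the same grasp; the last joint's range is limited). The gripper opens to 85 mm and grips with 20 to 120 N. Pads are 22 mm wide; open, the fingers measure 114 mm over their backs; the gripper's body (76 mm by 85 mm) begins 54 mm behind the grasp point. The pads swing forward as they close: fully open they stand 13 mm farther back than shut.
Start: joints at [-1.18, 0.628, 0.038, 1.517, -0.027, 0.996, -0.02], TCP at [286.68, 583.38, 207.213] pointing down, gripper open.
Joint ranges: [-3.06, 3.06], [-0.37, 2.12], [-1.25, 1.32], [0.18, 2.47], [-1.1, 4.24], [0.23, 1.98], [-2.94, 2.94]. Speed limits (rad/s): [2.57, 2.57, 3.14, 3.14, 3.14, 3.14, 3.14].

### API

Orientations are given as [roll, pitch, yaw] about the fixed x, y, z axes, in that order (R = Rz(yaw) Ry(pitch) Rx(roll)).
In Python, from cell import sensors, get_image, order, ctrl gives the robot as it stands.
- The arm moves only by the tool arm_command, never from a script. Its argument "rows" is a list that holds one entry, the list of rows, each a list of 6 numbers: the shift along the tool's x, y, z in mm, then the turn, a rotation vector about the tool's x, y, z in degrees. A call has 1 to 20 rows; each row is the pose to reach, as a shift and turn from the pose commanded when the call began, along the tool's axes at that moment; what a row does not reach only later rows make up. A row lasts 1/12 s, in which the tool goes at most 41.7 mm and 7.16 degrees, less where a joint would pass 70% of its speed; a pose out of reach is approached as far as the arm can. A call with a gripper value outside its range is refused whole. "claw" is the opening, from -1 (shut) to 1 (fully open), set as the call begins (left out, the last holds). The fingers move at their own pace and stop on an object; the grip force is fixed at half the most. Time passes only in rows, so rows that repeat a pose let the fingers close. It gives the time, the measured TCP pose, the force and the opening at its end, in the units of the state.
- sensors.read_state(): the state, without advancing time (a new reading comes with each control period).
- get_image(name): name is "scene" or "side" or "wrist"; returns a dict with "pixels" (480x640x3 uint8, red, green, blue), "z_map" (480x640 float32, mm along the optical axis (not along the pixel's ray), 0 where there is no reading), "K" (3x3 intrinsics, pixels), "pose" (4x4, takes a point from camera to world coordinates). Camera axes: x right, y up, looking along -z (the intrinsics and any distortion apply to the point x, -y, -z); pixel columns grow to the right and rows downward; lengths in mm; the calibration is good to about 2 mm. A picture is of the moment at which its call begins.
- order.finish_job(): hands the job in, once; it reports no verdict.
The state is a dict: "clock": time; "qpos": joint angles; "qd": joint speeds; "tau": joint torques, N m; "eef_pos": TCP position; "tool_rot": TCP orientation; "force": force on the tool from outside, world axes, zero at the start; "torque": the same for the moment, N m; "width": finger opening in mm.
Only numpy, scipy, OpenCV 4.12 (cv2) and the standard library are available. Lean on these libraries where they do the work, as an engineer would, in place of code of your own. Each camera call takes 0.05 s, during which the arm holds its last target.

## Working session

There is one attempt and no reset: what is moved stays moved. The work goes in short steps, Python scripts to look and compute and a tool call to move; the robot and the scene stay as the last step left them, time stands still between calls to the robot, and variables do not carry over. Pictures are saved under pics/ and viewed, and the job is handed in when it is done.

Besides the shell and the picture viewer there is one more tool, called as a command line: name --argument value ..., lists and objects as JSON in quotes. arm_command: Moves the arm, as the interface text tells. Its arguments: {"type":"object","properties":{"rows":{"type":"array","items":{"type":"array","items":{"type":"array","items":{"type":"number"}}}},"claw":{"type":"number"}},"required":["rows"]}

```bash
ls; mkdir -p pics; python3 - <<'E'
from cell import sensors, get_image, order, ctrl
import cv2, numpy as np
print(sensors.read_state()); print(ctrl.pinch_z)
for n in ["scene","side","wrist"]:
    d=get_image(n); cv2.imwrite(f"pics/{n}0.png",d["pixels"][:,:,::-1]); np.savez(f"pics/{n}0.npz",**d)
    print(n,d["K"],d["pose"].round(3))
E
```

```text
pics
{'clock': 0.0, 'qpos': array([-1.17983304,  0.62930215,  0.03845478,  1.51835525, -0.02701118,
        0.99629377, -0.01999269]), 'qd': array([ 0.00076645, -0.00154951,  0.00025567, -0.00071089, -0.00021376,
       -0.00045079, -0.00043243]), 'tau': array([ 8.17827149e-04, -5.63409483e+01,  1.22654133e+00, -1.93439180e+01,
        1.10016941e-02,  1.06204598e-02,  1.05047772e-05]), 'eef_pos': array([286.36782112, 582.78704964, 206.32193425]), 'tool_rot': array([3.14157278e+00, 1.84014167e-03, 1.11402416e+00]), 'force': array([ 0.8966599 , -0.2028605 ,  0.44378403]), 'torque': array([ 0.02913158, -0.01876216, -0.07553658]), 'width': 85.72539457039238}
-18.700000000000003
scene [[500.72337522   0.         317.42106075]
 [  0.         500.72337522 240.46555305]
 [  0.           0.           1.        ]] [[ 4.20000e-01  3.97000e-01 -8.16000e-01 -4.32044e+02]
 [-9.07000e-01  1.68000e-01 -3.86000e-01 -4.79103e+02]
 [-1.60000e-02  9.02000e-01  4.31000e-01  6.33160e+02]
 [ 0.00000e+00  0.00000e+00  0.00000e+00  1.00000e+00]]
side [[465.35815169   0.         313.15576469]
 [  0.         465.35815169 241.11496951]
 [  0.           0.           1.        ]] [[ 3.88000e-01  6.09000e-01 -6.92000e-01 -3.74830e+01]
 [-9.22000e-01  2.62000e-01 -2.86000e-01 -2.37505e+02]
 [ 7.00000e-03  7.48000e-01  6.63000e-01  6.85216e+02]
 [ 0.00000e+00  0.00000e+00  0.00000e+00  1.00000e+00]]
wrist [[361.39716551   0.         320.43489052]
 [  0.         361.39716551 234.58044041]
 [  0.           0.           1.        ]] [[ 4.41000e-01 -8.59000e-01 -2.61000e-01  2.19481e+02]
 [ 8.98000e-01  4.21000e-01  1.30000e-01  6.16084e+02]
 [-2.00000e-03 -2.92000e-01  9.57000e-01  3.72786e+02]
 [ 0.00000e+00  0.00000e+00  0.00000e+00  1.00000e+00]]
```

View pics/scene0.png

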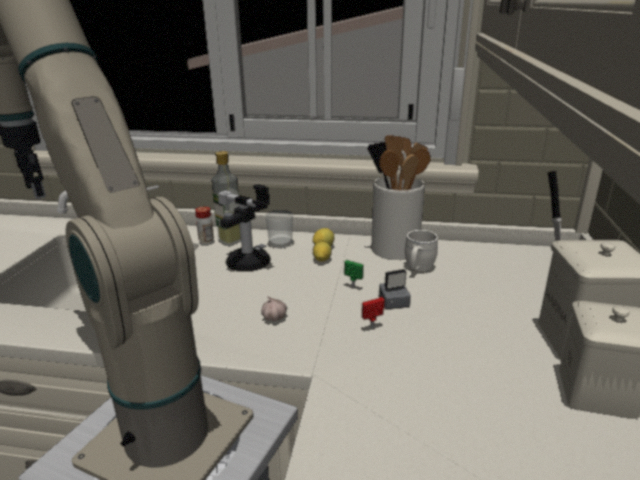

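View pics/side0.png

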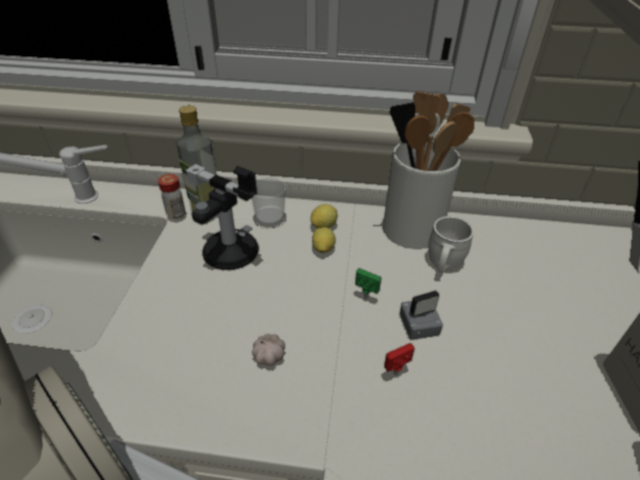

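View pics/wrist0.png

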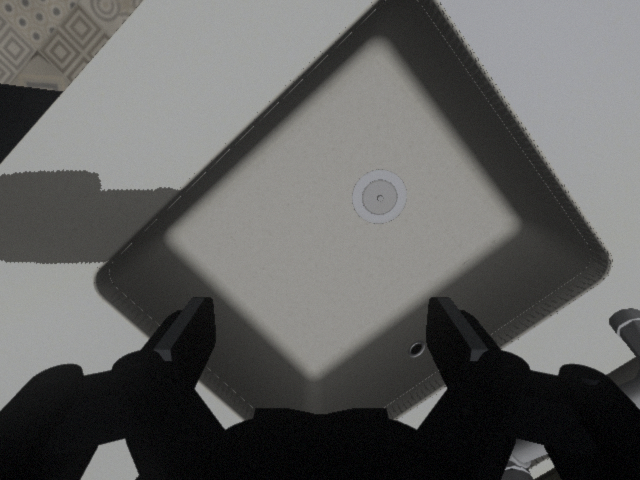

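The scene view shows the dock with the lamp at about (395,292) and the stand at about (247,230). The side view shows them at (422,315) and (228,220). Next I measure both from zoomed crops and depth.

```bash
cat > h.py <<'E'
import numpy as np, cv2
def cloud(d):
    K=d["K"];P=d["pose"];z=d["z_map"]
    v,u=np.mgrid[0:480,0:640]
    x=(u-K[0,2])/K[0,0]*z; y=-(v-K[1,2])/K[1,1]*z
    p=np.stack([x,y,-z],-1)@P[:3,:3].T+P[:3,3]
    p[z==0]=np.nan
    return p
def ray(d,u,v,h):
    K=d["K"];P=d["pose"]
    r=P[:3,:3]@np.array([(u-K[0,2])/K[0,0],-(v-K[1,2])/K[1,1],-1]);o=P[:3,3]
    return o+r*(h-o[2])/r[2]
def proj(d,p):
    K=d["K"];P=d["pose"]; c=P[:3,:3].T@(np.array(p)-P[:3,3])
    return K[0,2]+K[0,0]*c[0]/-c[2], K[1,2]+K[1,1]*(-c[1])/-c[2]
E
python3 - <<'E'
from h import *
for n,bs in [("scene",[(195,165,120,110),(370,255,60,60)]),("side",[(170,150,120,120),(390,280,60,60)])]:
    d=dict(np.load(f"pics/{n}0.npz")); p=cloud(d)
    ims=[]
    for (x,y,w,h) in bs:
        im=d["pixels"][y:y+h,x:x+w,::-1]; im=cv2.convertScaleAbs(im,alpha=1.6); ims.append(cv2.resize(im,(390,int(390*h/w)),interpolation=cv2.INTER_CUBIC))
    H=max(i.shape[0] for i in ims); cv2.imwrite(f"pics/{n}_crop.png",np.hstack([cv2.copyMakeBorder(i,0,H-i.shape[0],0,5,0) for i in ims]))
    for (u,v) in ([(395,290),(395,282),(247,240),(247,262)] if n=="scene" else [(422,320),(422,303),(228,225),(228,250)]): print(n,u,v,p[v,u].round(0))
    # by height slices around stand
    m=np.isfinite(p[...,0])
    print('table z', np.nanmedian(p[300:330,300:340] if n=="scene" else p[360:400,300:340],axis=(0,1)).round(1))
E
```

```text
scene 395 290 [ 534. -217.   34.]
scene 395 282 [ 531. -217.   56.]
scene 247 240 [566. 198.  69.]
scene 247 262 [535. 182.  22.]
table z [420.4 -77.8  -0.6]
side 422 320 [ 524. -216.   34.]
side 422 303 [ 528. -209.   72.]
side 228 225 [566. 198.  85.]
side 228 250 [551. 197.  29.]
table z [ 3.613e+02 -8.670e+01  3.000e-01]
```

View pics/scene_crop.png

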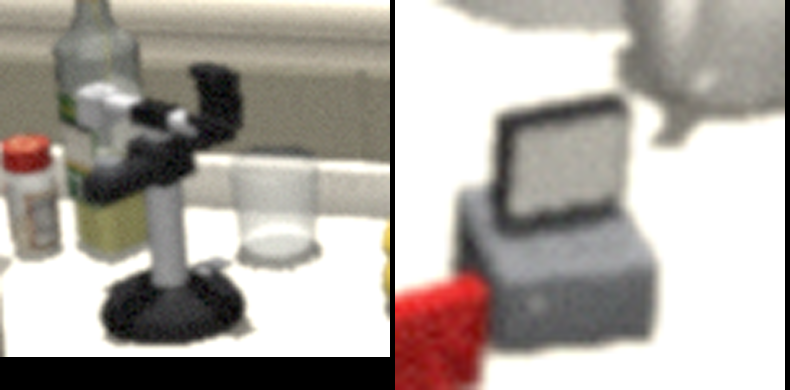

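View pics/side_crop.png

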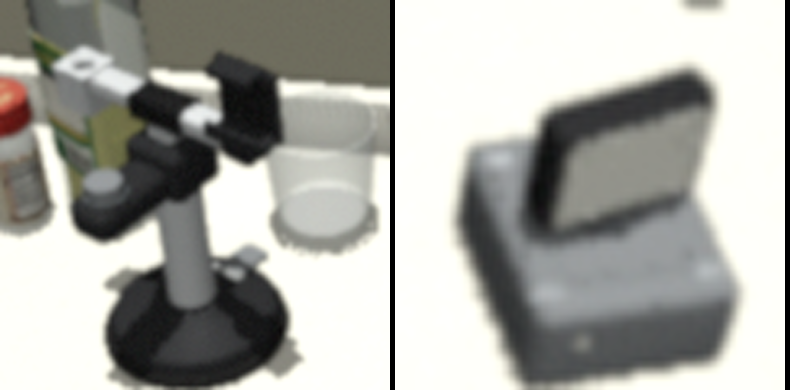

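```bash
python3 - <<'E'
from h import *
for n in ["scene","side"]:
    d=dict(np.load(f"pics/{n}0.npz")); p=cloud(d).reshape(-1,3); c=d["pixels"].reshape(-1,3).astype(int)
    ok=np.isfinite(p[:,0]); p=p[ok];c=c[ok]
    def sel(x0,x1,y0,y1,z0,z1): 
        m=(p[:,0]>x0)&(p[:,0]<x1)&(p[:,1]>y0)&(p[:,1]<y1)&(p[:,2]>z0)&(p[:,2]<z1); return p[m],c[m]
    for nm,z0,z1 in [("panel",46,78),("paneltop",78,90),("docktop",30,37)]:
        q,_=sel(490,590,-260,-160,z0,z1)
        if len(q)>4:
            r=cv2.minAreaRect(q[:,:2].astype(np.float32)); print(n,nm,len(q),np.round(r[0],1),np.round(r[1],1),round(r[2],1),np.round(q.mean(0),1),'pca',end=' ')
            w,V=np.linalg.eigh(np.cov(q[:,:2].T)); print(np.degrees(np.arctan2(V[1,1],V[0,1])).round(1))
    for nm,z0,z1 in [("foot",5,30),("tube",45,115),("lugtop",143,165),("bartop",178,190),("holder",192,235)]:
        q,cc=sel(440,660,90,320,z0,z1)
        if len(q)>4:
            r=cv2.minAreaRect(q[:,:2].astype(np.float32)); w,V=np.linalg.eigh(np.cov(q[:,:2].T))
            print(n,nm,len(q),np.round(r[0],1),np.round(r[1],1),round(r[2],1),np.round(q.mean(0),1),'pca',np.degrees(np.arctan2(V[1,1],V[0,1])).round(1))
E
```

```text
scene panel 258 [ 538.3 -214. ] [22.4 51.4] 45.9 [ 532.6 -216.1   62.5] pca 129.8
scene paneltop 71 [ 536.8 -216. ] [14.3 48.6] 45.5 [ 535.8 -214.3   80. ] pca 135.0
scene docktop 278 [ 537.1 -214. ] [66.6 59.7] 32.2 [ 526.4 -217.8   33.4] pca 90.5
scene foot 862 [599.  223.1] [185.4 118.5] 36.0 [567.9 206.   18.5] pca 54.1
scene tube 397 [607.5 249.2] [143.9  40.2] 57.1 [587.6 229.7  80. ] pca 55.0
scene lugtop 363 [577.5 252.5] [150.5 112. ] 64.7 [553.2 213.  153.2] pca -155.7
scene bartop 318 [584.1 225.1] [212.3  64.7] 61.9 [583.9 224.3 183.7] pca 65.7
scene holder 365 [601.8 220.7] [221.4  34.6] 62.4 [594.4 204.9 210.9] pca 62.9
side panel 325 [ 533.2 -214.9] [13.9 50.5] 29.7 [ 531.5 -212.7   62.6] pca 128.3
side paneltop 173 [ 538.3 -211.7] [14.7 50.7] 43.1 [ 537.3 -212.    80.7] pca 133.6
side docktop 615 [ 537.5 -212.1] [67.9 59.6] 34.1 [ 526.4 -214.8   34. ] pca 86.0
side foot 1537 [582.6 229.4] [166.4 128. ] 79.4 [561.6 197.2  19.5] pca 136.3
side tube 669 [603.5 253.8] [140.1  38.6] 53.4 [596.2 243.7  82.9] pca 55.6
side lugtop 766 [590.1 239.8] [179.5  88.9] 36.8 [557.7 224.2 153.4] pca -141.5
side bartop 702 [584.2 226.6] [208.   68.1] 61.0 [582.2 222.  184.2] pca 67.4
side holder 675 [601.9 222.8] [219.3  35.7] 62.9 [594.7 207.  211.4] pca 62.6
```

```bash
python3 - <<'E'
from h import *
d=dict(np.load("pics/side0.npz")); p=cloud(d)
f=120/390
pts={"hole":(83,64),"blkfront":(80,100),"gripL":(143,95),"gripC":(160,102),"gripR":(182,110),"white":(203,122),"holderbase":(250,140),"holdertopL":(220,60),"holdertopR":(262,80),"button":(103,183),"lugend":(88,222),"collar":(185,158)}
for k,(a,b) in pts.items():
    u=int(round(170+(a+.5)*f-.5)); v=int(round(150+(b+.5)*f-.5)); print(k,(u,v),p[v,u].round(1))
# bottle-free bar top
q=p.reshape(-1,3); 
for z0,z1 in [(180,188)]:
    m=(q[:,2]>z0)&(q[:,2]<z1)&(q[:,0]>500)&(q[:,0]<640)&(q[:,1]>130)&(q[:,1]<275)
    print(len(q[m]),np.histogram(q[m][:,1],bins=15)[0])
    np.save('pics/bt.npy',q[m])
    H=np.full((480,480),0,np.uint8)
    for n in ["side","scene"]:
        P=cloud(dict(np.load(f"pics/{n}0.npz"))).reshape(-1,3)
        for x,y,z in P[np.isfinite(P[:,0])&(P[:,2]>135)&(P[:,2]<240)]:
            a=int((x-480)*2.4); b=int((y-120)*2.4)
            if 0<=a<480 and 0<=b<480: H[479-a,479-b]=max(H[479-a,479-b],int((z-120)*2))
    cv2.imwrite('pics/top.png',cv2.applyColorMap(H,cv2.COLORMAP_JET))
E
```

```text
hole (195, 169) [592.  275.6 182.4]
blkfront (194, 180) [575.4 269.5 168.4]
gripL (214, 179) [573.5 220.3 185.2]
gripC (219, 181) [570.6 207.3 185.9]
gripR (226, 184) [569.3 191.5 184.3]
white (232, 187) [564.2 175.6 185.1]
holderbase (247, 193) [549.9 135.2 192.4]
holdertopL (237, 168) [565.  160.2 230. ]
holdertopR (250, 174) [562.  132.5 226.4]
button (201, 206) [518.9 218.3 159.5]
lugend (197, 218) [500.  217.2 145.3]
collar (227, 198) [565.5 191.1 154.5]
445 [19 13 19 10 20 33 43 43 37 42 28 26 32 47 33]
```

View pics/top.png

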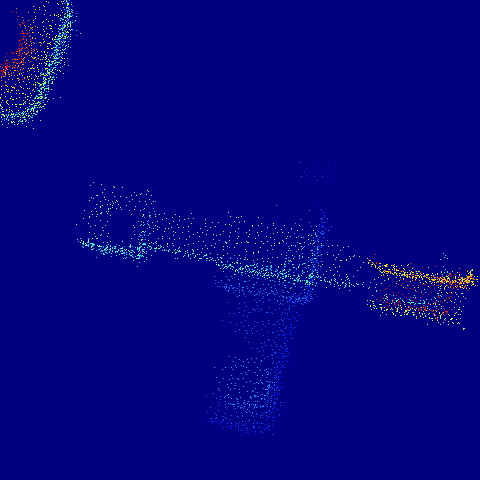

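```bash
cat >> h.py <<'E'
from scipy.spatial.transform import Rotation as R
def go(tgt,yaw_deg,cmd=None):
    """shift mm (tool axes) and rotvec deg from current commanded pose to tgt, tool straight down"""
    from cell import sensors
    s=sensors.read_state()
    p,r=(s["eef_pos"],s["tool_rot"]) if cmd is None else cmd
    R0=R.from_euler('xyz',r); R1=R.from_euler('xyz',[np.pi,0,np.radians(yaw_deg)])
    print('shift',R0.inv().apply(np.array(tgt)-p).round(1),'rot',np.degrees((R0.inv()*R1).as_rotvec()).round(2))
E
python3 - <<'E'
from h import *
from scipy.optimize import least_squares
P=[]
for n in ["side","scene"]:
    q=cloud(dict(np.load(f"pics/{n}0.npz"))).reshape(-1,3); q=q[np.isfinite(q[:,0])]
    box=lambda x0,x1,y0,y1,z0,z1:q[(q[:,0]>x0)&(q[:,0]<x1)&(q[:,1]>y0)&(q[:,1]<y1)&(q[:,2]>z0)&(q[:,2]<z1)]
    b=box(560,620,255,290,178,189); print(n,'block',len(b),[(np.round(x,1)) for x in cv2.minAreaRect(b[:,:2].astype(np.float32))],b.mean(0).round(1))
    for rg in [(175,250)]:
        t=box(540,610,*rg,182,189); A=np.polyfit(t[:,1],t[:,0],1); print(n,'bar slope deg',np.degrees(np.arctan(A[0])).round(1),'x at y=205',np.polyval(A,205).round(1), [(np.round(x,1)) for x in cv2.minAreaRect(t[:,:2].astype(np.float32))])
    bt=box(500,535,195,240,156,163); print(n,'button',len(bt),bt.mean(0).round(1),[np.round(x,1) for x in cv2.minAreaRect(bt[:,:2].astype(np.float32))])
    l=box(485,545,195,240,143,151); print(n,'lug',len(l),[np.round(x,1) for x in cv2.minAreaRect(l[:,:2].astype(np.float32))])
    f=box(500,650,130,270,3,25); 
    tu=box(540,605,180,230,45,115)
    for nm,w,r0 in [("foot",box(500,650,130,270,2,8),62),("tube",tu,15.5)]:
        if len(w)>10:
            s=least_squares(lambda c:np.hypot(w[:,0]-c[0],w[:,1]-c[1])-r0,[575,207],loss='soft_l1'); print(n,nm,len(w),s.x.round(1),np.sqrt(np.mean(s.fun**2)).round(2))
    h=box(540,600,115,165,200,232); print('holder',[np.round(x,1) for x in cv2.minAreaRect(h[:,:2].astype(np.float32))])
E
```

```text
side block 144 [array([587.9, 271.3]), array([32.4, 28.7]), np.float64(81.4)] [586.3 270.4 183.5]
side bar slope deg 10.8 x at y=205 574.7 [array([576.4, 212.1]), array([77.2, 25.3]), np.float64(79.5)]
side button 86 [519.7 217.9 158.5] [array([520.6, 218.4]), array([24.8, 20.4]), np.float64(33.5)]
side lug 177 [array([524. , 217.1]), array([28.6, 47.8]), np.float64(76.4)]
side foot 243 [578.2 208.7] 10.44
side tube 400 [577.3 209.1] 1.02
holder [array([559.7, 145.5]), array([42.7, 21.9]), np.float64(80.0)]
scene block 61 [array([585.8, 269.8]), array([31.7, 31.8]), np.float64(83.3)] [584.5 269.1 182.6]
scene bar slope deg 11.9 x at y=205 573.6 [array([575.7, 211.5]), array([76.1, 23.1]), np.float64(77.6)]
scene button 30 [518.6 215.5 158.4] [array([519.7, 216. ]), array([21.9, 19.6]), np.float64(12.7)]
scene lug 79 [array([523.5, 211.2]), array([25.5, 48.4]), np.float64(70.3)]
scene foot 131 [578.8 207.9] 5.68
scene tube 286 [577.3 207.5] 1.96
holder [array([558.1, 143.3]), array([44.2, 22.2]), np.float64(86.3)]
```

```bash
python3 - <<'E'
from h import *
go([480,100,300],54); go([537.5,-213,230],44)
E
```

```text
shift [-348.1  386.7  -93. ] rot [0.01 0.09 9.82]
shift [-603.6  576.4  -22.6] rot [1.000e-02 8.000e-02 1.982e+01]
```

arm_command --rows '[[[0,0,-40,0,0,0],[-30,30,-80,0,0,0],[-58,64,-93,0,0,2],[-87,96,-93,0,0,3],[-116,129,-93,0,0,4],[-145,161,-93,0,0,5],[-174,193,-93,0,0,6],[-203,225,-93,0,0,6],[-232,257,-93,0,0,7],[-261,290,-93,0,0,8],[-290,322,-93,0,0,9],[-319,354,-93,0,0,10],[-348,387,-93,0,0,10],[-380,410,-93,0,0,12],[-412,434,-93,0,0,14],[-444,458,-90,0,0,16],[-476,482,-80,0,0,18],[-508,506,-65,0,0,19],[-540,530,-50,0,0,20],[-572,553,-35,0,0,20]]]' --claw 1

```text
clock: 1.82
eef_pos: [525.8, -147.1, 252.4]
tool_rot: [3.141, -0.001, 0.764]
force: [0.9, 0.4, -0.5]
width: 85.2
```

```bash
python3 - <<'E'
from h import *
go([537.5,-213,230],44)
E
```

```text
shift [-37.1  55.6  22.4] rot [ 0.03 -0.03 -0.21]
```

arm_command --rows '[[[0,0,0,0,0,0],[0,0,0,0,0,0],[0,0,0,0,0,0]]]'

```text
clock: 2.07
eef_pos: [525.3, -144.6, 252.4]
tool_rot: [-3.14, 0.0, 0.765]
force: [-0.1, -0.0, 0.6]
width: 85.7
```

```bash
python3 - <<'E'
from h import *
go([537.5,-213,230],44)
E
```

```text
shift [-38.6  57.8  22.3] rot [-0.08  0.   -0.19]
```

arm_command --rows '[[[-20,29,12,0,0,0],[-39,58,22,0,0,0],[-39,58,22,0,0,0],[-39,58,22,0,0,0],[-39,58,22,0,0,0]]]'

```text
clock: 2.48
eef_pos: [538.0, -211.9, 231.0]
tool_rot: [-3.141, -0.001, 0.767]
force: [0.2, -0.4, -0.6]
width: 85.5
```

```bash
python3 - <<'E'
from h import *
from cell import *
d=get_image("wrist"); cv2.imwrite("pics/w1.png",d["pixels"][:,:,::-1]); np.savez("pics/w1.npz",**d)
s=sensors.read_state(); print(s["eef_pos"],s["tool_rot"])
p=cloud(d).reshape(-1,3); p=p[np.isfinite(p[:,0])]
for nm,z0,z1 in [("panel",46,77),("paneltop",78,90),("docktop",31,37)]:
    q=p[(p[:,0]>490)&(p[:,0]<590)&(p[:,1]>-260)&(p[:,1]<-160)&(p[:,2]>z0)&(p[:,2]<z1)]
    if len(q)>4: print(nm,len(q),[np.round(x,1) for x in cv2.minAreaRect(q[:,:2].astype(np.float32))],q.mean(0).round(1),np.median(q[:,2]))
E
```

```text
[ 538.18517901 -211.55513859  231.15926256] [-3.14100954e+00 -1.40570434e-03  7.68002016e-01]
panel 102 [array([ 539.7, -203.8]), array([13.1, 41.9]), np.float64(64.8)] [ 529.4 -198.6   65.4] 66.91617820166701
paneltop 776 [array([ 539.5, -211.8]), array([13.5, 49.2]), np.float64(43.7)] [ 539.  -211.7   80.2] 80.3373279703143
docktop 2674 [array([ 539.7, -212.1]), array([65. , 59.2]), np.float64(33.2)] [ 538.1 -210.7   33.8] 33.86028792791791
```

View pics/w1.png

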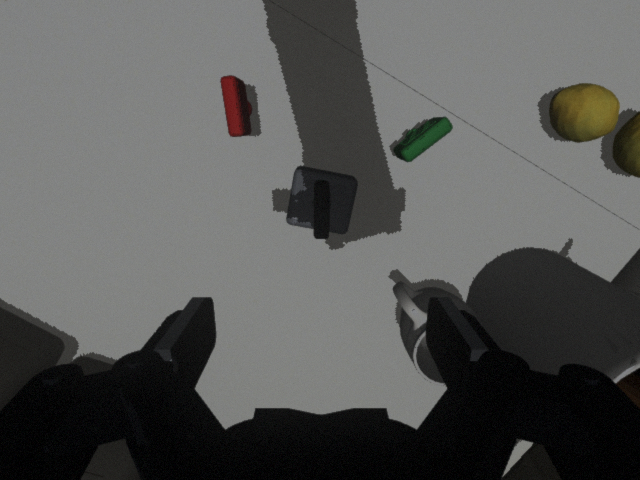

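Wrist view: the lamp panel is centred at about (321,209) in the dock, with the mug at the right around (430,310). Before descending I check the clearance to the mug.

```bash
python3 - <<'E'
from h import *
for f in ["w1","side0","scene0"]:
    p=cloud(dict(np.load(f"pics/{f}.npz"))).reshape(-1,3); p=p[np.isfinite(p[:,0])]
    q=p[(p[:,2]>38)&(p[:,2]<150)&(p[:,0]>480)&(p[:,0]<720)&(p[:,1]<-120)&(p[:,1]>-300)]
    rel=q[:,:2]-[539.2,-212]; c,s=np.cos(np.radians(44)),np.sin(np.radians(44))
    tx=rel@[c,s]; ty=rel@[s,-c]
    m=(np.abs(ty)<45)&(np.abs(tx)>12); print(f,'min |tx| ahead',np.sort(tx[m&(tx>0)])[:5].round(0),np.sort(-tx[m&(tx<0)])[:5].round(0))
go([539,-212,52],44)
E
```

```text
w1 min |tx| ahead [76. 76. 76. 77. 77.] []
side0 min |tx| ahead [77.] []
scene0 min |tx| ahead [73. 73. 74. 74. 75.] [12. 12. 13. 14.]
shift [  0.    1.  179.2] rot [-0.03 -0.08  0.  ]
```

arm_command --rows '[[[0,0,40,0,0,0],[0,1,80,0,0,0],[0,1,115,0,0,0],[0,1,140,0,0,0],[0,1,160,0,0,0],[0,1,175,0,0,0],[0,1,183,0,0,0],[0,1,183,0,0,0],[0,1,183,0,0,0]]]' --claw 0

```text
clock: 3.28
eef_pos: [539.0, -213.8, 48.4]
tool_rot: [3.141, -0.001, 0.766]
force: [0.2, -0.2, 1.5]
width: 42.8
```

arm_command --rows '[[[0,0,0,0,0,0],[0,0,0,0,0,0],[0,0,0,0,0,0],[0,0,0,0,0,0],[0,0,0,0,0,0],[0,0,0,0,0,0],[0,0,0,0,0,0]]]' --claw -1

```text
clock: 3.87
eef_pos: [539.4, -214.9, 49.1]
tool_rot: [3.14, -0.001, 0.765]
force: [-0.6, 1.3, 7.1]
width: 12.0
```

arm_command --rows '[[[0,0,-8,0,0,0],[0,0,-16,0,0,0],[0,0,-28,0,0,0],[0,0,-45,0,0,0],[0,0,-70,0,0,0],[0,0,-100,0,0,0],[0,0,-130,0,0,0],[0,0,-150,0,0,0],[0,0,-150,0,0,0],[0,0,-150,0,0,0],[0,0,-150,0,0,0]]]'

```text
clock: 4.78
eef_pos: [537.6, -214.3, 197.5]
tool_rot: [-3.14, 0.0, 0.765]
force: [0.0, -0.7, -0.8]
width: 11.8
```

```bash
python3 - <<'E'
from h import *
from cell import *
for n in ["wrist","side"]:
    d=get_image(n); cv2.imwrite(f"pics/{n}2.png",d["pixels"][:,:,::-1]); np.savez(f"pics/{n}2.npz",**d)
s=sensors.read_state(); print(s["eef_pos"],s["tool_rot"],s["force"],s["width"])
E
```

```text
[ 537.30540982 -214.23634646  196.62999263] [-3.13916772e+00  1.12147353e-03  7.64948663e-01] [-1.08835312  0.05603378 -0.51349211] 12.35768923082935
```

View pics/wrist2.png

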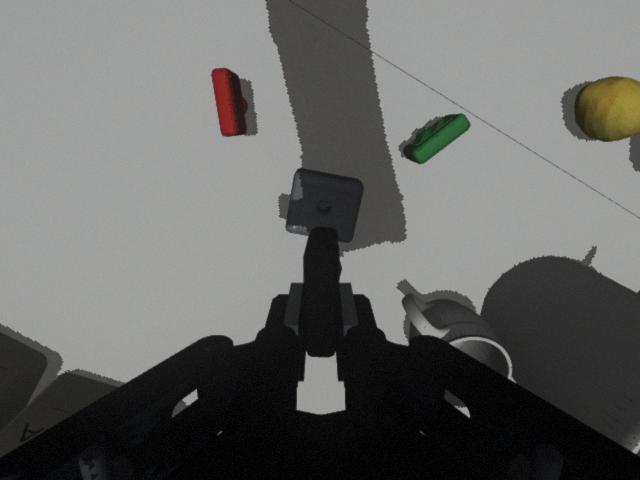

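View pics/side2.png

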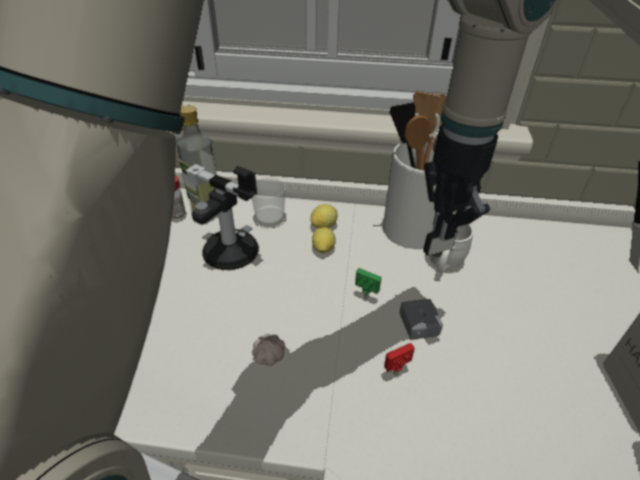

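```bash
python3 - <<'E'
from h import *
d=dict(np.load("pics/wrist2.npz")); P=cloud(d)
T=np.array([537.45,-214.27,197.0]); r=R.from_euler('xyz',[np.pi,0,0.765])
q=r.inv().apply((P-T).reshape(-1,3)).reshape(480,640,3)
for v in range(222,372,6): print(v,[tuple(q[v,u].round(1)) for u in (312,322,334)])
hole=d["pixels"]
print(proj(d,[539.2,-212,34]))
E
```

```text
222 [(np.float64(-7.9), np.float64(13.6), np.float64(163.6)), (np.float64(1.5), np.float64(13.5), np.float64(163.5)), (np.float64(12.8), np.float64(13.3), np.float64(162.7))]
228 [(np.float64(-8.0), np.float64(19.4), np.float64(163.4)), (np.float64(0.8), np.float64(-26.1), np.float64(2.9)), (np.float64(nan), np.float64(nan), np.float64(nan))]
234 [(np.float64(-3.9), np.float64(-26.2), np.float64(-7.5)), (np.float64(0.7), np.float64(-26.4), np.float64(-8.0)), (np.float64(6.4), np.float64(-25.4), np.float64(-4.8))]
240 [(np.float64(-3.7), np.float64(-26.1), np.float64(-16.3)), (np.float64(0.7), np.float64(-26.5), np.float64(-17.6)), (np.float64(6.0), np.float64(-25.5), np.float64(-14.4))]
246 [(np.float64(-3.5), np.float64(-26.2), np.float64(-24.6)), (np.float64(0.6), np.float64(-26.1), np.float64(-24.4)), (np.float64(5.7), np.float64(-25.3), np.float64(-22.1))]
252 [(np.float64(-3.4), np.float64(-25.8), np.float64(-30.8)), (np.float64(0.6), np.float64(-25.9), np.float64(-31.1)), (np.float64(5.4), np.float64(-25.5), np.float64(-30.0))]
258 [(np.float64(-3.4), np.float64(-23.5), np.floa
[... 2634 characters left out ...]
oat64(0.7), np.float64(17.7), np.float64(-32.1)), (np.float64(5.9), np.float64(18.1), np.float64(-31.4))]
354 [(np.float64(-3.7), np.float64(21.4), np.float64(-31.1)), (np.float64(0.7), np.float64(20.4), np.float64(-32.6)), (np.float64(16.0), np.float64(182.1), np.float64(196.9))]
360 [(np.float64(-9.8), np.float64(189.3), np.float64(195.5)), (np.float64(1.9), np.float64(190.2), np.float64(196.7)), (np.float64(16.1), np.float64(191.0), np.float64(197.8))]
366 [(np.float64(-9.9), np.float64(198.8), np.float64(197.1)), (np.float64(2.0), np.float64(199.0), np.float64(197.5)), (np.float64(16.2), np.float64(198.7), np.float64(197.1))]
(np.float64(323.4393392822835), np.float64(207.6656637320233))
```

```bash
python3 - <<'E'
from h import *
for f in ["side0","scene0"]:
    p=cloud(dict(np.load(f"pics/{f}.npz"))).reshape(-1,3); p=p[np.isfinite(p[:,0])]
    q=p[(p[:,2]>120)&(p[:,2]<600)&(p[:,0]>300)&(p[:,0]<700)&(p[:,1]<320)&(p[:,1]>-300)]
    for y in range(-300,320,60):
        m=(q[:,1]>=y)&(q[:,1]<y+60)
        if m.any(): print(f,y,'minx',q[m][:,0].min().round(),'maxz',q[m][:,2].max().round())
go([480,0,335],60);go([585,268,335],79)
E
```

```text
side0 120 minx 545.0 maxz 233.0
side0 180 minx 499.0 maxz 187.0
side0 240 minx 572.0 maxz 203.0
side0 300 minx 628.0 maxz 270.0
scene0 120 minx 543.0 maxz 231.0
scene0 180 minx 499.0 maxz 186.0
scene0 240 minx 569.0 maxz 203.0
scene0 300 minx 626.0 maxz 269.0
shift [ 106.9 -194.6 -138. ] rot [ -0.15   0.04 -16.17]
shift [ 368.2 -315.2 -138. ] rot [-1.500e-01  2.000e-02 -3.517e+01]
```

```bash
python3 - <<'E'
from h import *
for f in ["side0","scene0"]:
    p=cloud(dict(np.load(f"pics/{f}.npz"))).reshape(-1,3); p=p[np.isfinite(p[:,0])]
    for z in range(20,340,30):
        q=p[(p[:,2]>z)&(p[:,2]<z+30)&(p[:,0]>595)&(p[:,0]<720)&(p[:,1]<420)&(p[:,1]>285)]
        if len(q)>5: print(f,z,len(q),'x',np.percentile(q[:,0],[2,50]).round(),'y',np.percentile(q[:,1],[2,98]).round())
E
```

```text
side0 20 273 x [607. 617.] y [333. 397.]
side0 50 424 x [607. 629.] y [301. 396.]
side0 80 648 x [607. 631.] y [297. 401.]
side0 110 126 x [635. 659.] y [291. 356.]
side0 140 338 x [630. 644.] y [291. 353.]
side0 170 531 x [630. 643.] y [291. 393.]
side0 200 964 x [641. 692.] y [293. 417.]
side0 230 220 x [646. 652.] y [308. 335.]
side0 260 173 x [646. 658.] y [307. 339.]
scene0 20 369 x [606. 633.] y [292. 395.]
scene0 50 256 x [606. 625.] y [292. 399.]
scene0 80 295 x [606. 628.] y [297. 399.]
scene0 110 172 x [627. 638.] y [291. 352.]
scene0 140 125 x [631. 644.] y [289. 355.]
scene0 170 339 x [629. 645.] y [290. 415.]
scene0 200 516 x [641. 692.] y [291. 419.]
scene0 230 128 x [645. 652.] y [305. 333.]
scene0 260 67 x [646. 656.] y [307. 339.]
```

arm_command --rows '[[[0,0,-40,0,0,0],[0,0,-80,0,0,0],[10,-20,-110,0,0,-2],[25,-50,-130,0,0,-5],[45,-85,-138,0,0,-8],[65,-120,-138,0,0,-11],[85,-155,-138,0,0,-14],[107,-195,-138,0,0,-16],[135,-208,-138,0,0,-19],[163,-220,-138,0,0,-22],[190,-232,-138,0,0,-24],[218,-245,-138,0,0,-26],[245,-258,-138,0,0,-29],[270,-270,-138,0,0,-31],[300,-283,-138,0,0,-33],[325,-295,-138,0,0,-35],[350,-306,-138,0,0,-35],[368,-315,-138,0,0,-35],[368,-315,-138,0,0,-35],[368,-315,-138,0,0,-35]]]'

```text
clock: 6.55
eef_pos: [584.9, 268.1, 333.5]
tool_rot: [-3.139, 0.002, 1.378]
force: [0.7, -0.4, -0.3]
width: 12.2
```

arm_command --rows '[[[0,0,0,0,0,0],[0,0,0,0,0,0],[0,0,0,0,0,0]]]'

```text
clock: 6.8
eef_pos: [585.7, 265.8, 335.9]
tool_rot: [-3.142, 0.001, 1.374]
force: [-0.1, -0.8, -0.7]
width: 12.0
```

```bash
python3 - <<'E'
from h import *
from cell import *
s=sensors.read_state(); print(s["eef_pos"],s["tool_rot"],s["force"],s["width"])
go([585,268,335],79)
d=get_image("wrist"); cv2.imwrite("pics/w3.png",d["pixels"][:,:,::-1]); np.savez("pics/w3.npz",**d)
E
```

```text
[585.66630797 265.7639815  335.8603672 ] [-3.14155660e+00  7.48548760e-04  1.37385154e+00] [-0.0861983  -0.75662988 -0.7241634 ] 12.01738703552785
shift [ 2.1 -1.1  0.9] rot [-0.    0.04 -0.28]
```

View pics/w3.png

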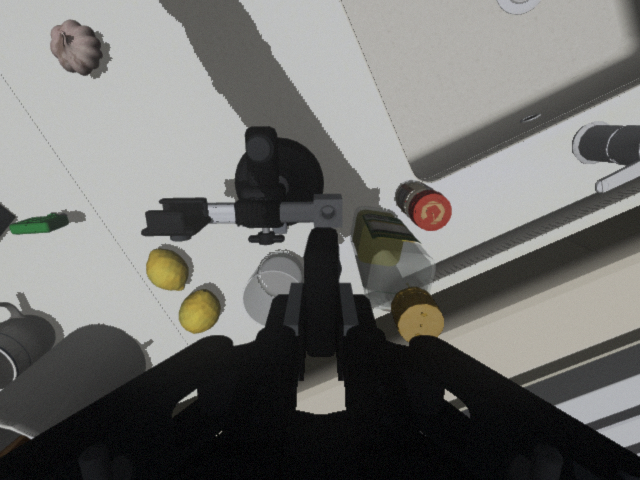

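Wrist view: socket hole at about (328,211), bar running horizontally, button at about (260,148), bottle cap at (417,315). Now I refine these.

```bash
python3 - <<'E'
from h import *
d=dict(np.load("pics/w3.npz")); im=d["pixels"][:,:,::-1]
c=cv2.resize(im[120:250,135:355],None,fx=3.6,fy=3.6,interpolation=cv2.INTER_CUBIC); cv2.imwrite("pics/w3c.png",cv2.convertScaleAbs(c,alpha=1.6))
g=cv2.cvtColor(im,cv2.COLOR_BGR2GRAY).astype(np.float32)
sub=g[200:222,316:341]; print(sub.astype(int)[::2,::1])
P=cloud(d).reshape(-1,3);P=P[np.isfinite(P[:,0])]
B=lambda x0,x1,y0,y1,z0,z1:P[(P[:,0]>x0)&(P[:,0]<x1)&(P[:,1]>y0)&(P[:,1]<y1)&(P[:,2]>z0)&(P[:,2]<z1)]
for nm,q in [("block",B(565,620,256,292,179,190)),("bar",B(550,610,175,250,181,190)),("button",B(500,540,195,240,154,164)),("holder",B(530,600,100,170,190,240))]:
    print(nm,len(q),[np.round(x,1) for x in cv2.minAreaRect(q[:,:2].astype(np.float32))],q.mean(0).round(1),np.median(q[:,2]).round(1))
q=B(550,610,175,250,181,190);print('slope',np.degrees(np.arctan(np.polyfit(q[:,1],q[:,0],1)[0])))
E
```

```text
[[77 77 77 76 73 77 75 78 78 76 77 76 81 78 78 75 77 76 80 81 81 76 78 77
  81]
 [77 79 75 77 76 79 79 81 81 78 77 82 80 80 79 83 82 82 82 80 81 80 76 82
  80]
 [76 76 82 77 81 80 80 76 79 79 75 83 77 76 79 81 83 81 80 79 80 80 79 76
  80]
 [76 78 80 79 78 77 77 69 65 64 63 66 64 65 65 63 66 78 79 81 83 81 82 79
  78]
 [76 81 80 79 78 65 64 71 78 77 79 78 76 81 81 74 70 65 63 77 78 81 80 80
  80]
 [79 82 76 75 66 64 66 78 78 80 79 80 82 77 76 82 71 53 59 68 74 75 77 79
  79]
 [78 75 77 72 71 66 53 59 70 76 78 80 75 76 75 62 50 46 55 66 69 79 78 79
  75]
 [77 79 79 72 65 63 47 47 52 54 58 56 54 52 52 47 46 45 54 64 72 77 77 75
  79]
 [80 80 78 73 69 69 61 53 48 48 48 51 50 53 45 52 50 58 69 66 74 78 77 79
  79]
 [81 81 80 76 76 74 75 71 60 58 55 53 52 53 55 62 69 71 74 72 79 75 81 77
  78]
 [78 77 78 83 80 78 77 72 76 78 74 70 73 70 74 72 73 71 77 80 78 78 74 75
  74]]
block 780 [array([588.2, 269.7]), array([30.6, 25.9]), np.float64(79.9)] [587.5 270.7 184. ] 184.2
bar 1783 [array([577.6, 212.1]), array([78.5, 22.8]), np.float64(80.0)] [577.  212.1 183.9] 183.9
button 477 [array([522.1, 219.4]), array([22. , 21.9]), np.float64(1.0)] [522.  219.6 158.5] 158.5
holder 1716 [array([565.7, 146.5]), array([43.4, 32.9]), np.float64(78.9)] [562.6 150.3 220.2] 229.0
slope 10.273417062301101
```

View pics/w3c.png

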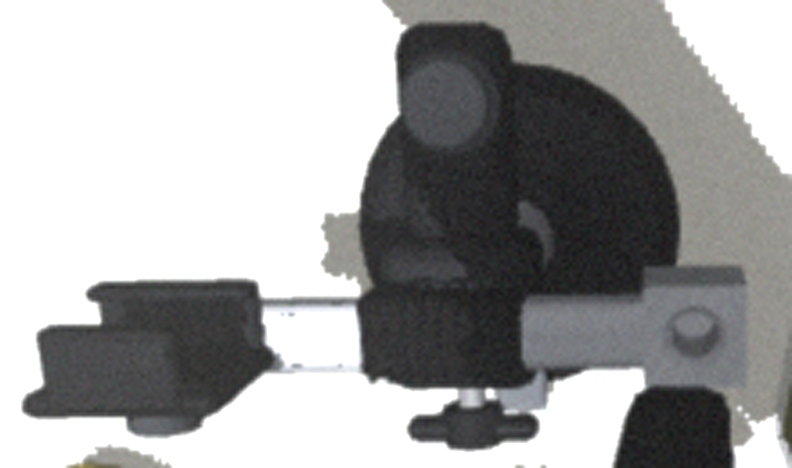

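```bash
python3 - <<'E'
from h import *
d=dict(np.load("pics/w3.npz"))
print('hole',ray(d,327.6,211.9,184).round(1),'btn',ray(d,135+445/3.6-.4,120+103/3.6-.4,159).round(1))
T=np.array([585.67,265.76,335.86]); r=R.from_euler('xyz',[np.pi,0,1.3739])
print('hole in tool',r.inv().apply(ray(d,327.6,211.9,184)-T).round(1))
P=cloud(d); q=r.inv().apply((P-T).reshape(-1,3)).reshape(480,640,3)
m=(np.abs(q[...,0])<20)&(np.abs(q[...,1])<40)&(q[...,2]>-36)&(q[...,2]<-28)
w=q[m]; print(len(w),w.min(0).round(1),w.max(0).round(1),[np.round(x,1) for x in cv2.minAreaRect(w[:,:2].astype(np.float32))],np.median(w[:,2]))
E
```

```text
hole [587.9 272.  184. ] btn [521.9 219.8 159. ]
hole in tool [  6.6   0.9 151.9]
3690 [-19.2 -26.8 -36. ] [ 19.7  22.6 -28. ] [array([ 0.3, -2.1]), array([44.2, 37.6]), np.float64(53.0)] -31.476778602755445
```

arm_command --rows '[[[3,2,30,0,0,0],[5.6,3,60,0,0,0],[5.6,3,85,0,0,0],[5.6,3,98,0,0,0],[5.6,3,103,0,0,0],[5.6,3,103,0,0,0],[5.6,3,103,0,0,0],[5.6,3,103,0,0,0]]]'

```text
clock: 7.52
eef_pos: [590.7, 272.5, 234.5]
tool_rot: [3.139, -0.002, 1.375]
force: [-0.4, 1.3, -0.3]
width: 12.0
```

```bash
python3 - <<'E'
from h import *
from cell import *
s=sensors.read_state(); print(s["eef_pos"],s["tool_rot"],s["force"],s["width"])
for n,(x,y,w,h) in [("side",(150,90,120,140)),("scene",(180,110,120,120))]:
    d=get_image(n); cv2.imwrite(f"pics/{n}4.png",cv2.convertScaleAbs(cv2.resize(d["pixels"][y:y+h,x:x+w,::-1],None,fx=4,fy=4,interpolation=cv2.INTER_CUBIC),alpha=1.6)); np.savez(f"pics/{n}4.npz",**d)
E
```

```text
[590.70156363 272.46013365 234.47417123] [ 3.13923682e+00 -1.78529465e-03  1.37543854e+00] [-0.35414518  1.25517617 -0.26826186] 11.993240918734525
```

View pics/side4.png

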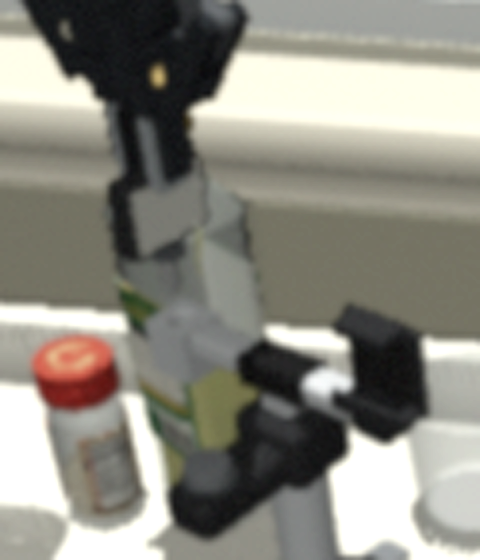

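View pics/scene4.png

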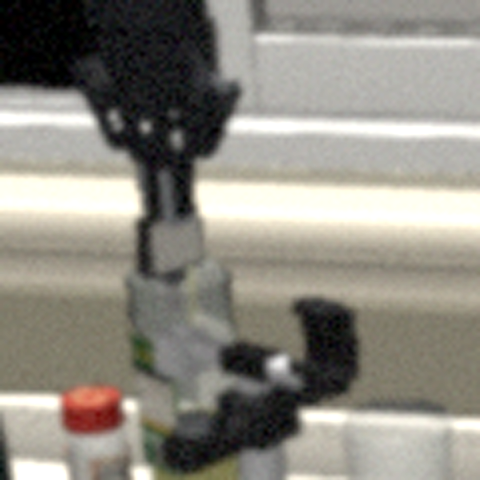

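arm_command --rows '[[[0,0,0,0,0,0],[0,0,0,0,0,0]]]'

```text
clock: 7.78
eef_pos: [590.0, 272.4, 233.5]
tool_rot: [3.141, -0.001, 1.376]
force: [0.4, 0.3, -0.3]
width: 11.6
```

```bash
python3 - <<'E'
from h import *
from cell import *
for i in range(4):
    d=get_image("wrist"); s=sensors.read_state(); print(s["clock"],s["eef_pos"],s["tool_rot"],np.abs(s["qd"]).max())
cv2.imwrite("pics/w5.png",d["pixels"][:,:,::-1]); np.savez("pics/w5.npz",**d,T=s["eef_pos"])
E
```

```text
7.8333 [589.86765901 272.36372145 233.27152415] [ 3.14100678e+00 -5.33294517e-04  1.37576178e+00] 0.0045435445043062
7.8833 [589.78746825 272.34409135 233.13050426] [ 3.14119757e+00 -3.87835975e-04  1.37580503e+00] 0.003351144996700557
7.9333 [589.70711657 272.34000389 232.98152456] [ 3.14142141e+00 -2.20010229e-04  1.37582804e+00] 0.003531695921469619
7.9833 [589.70226065 272.31940023 232.90043894] [ 3.14149480e+00 -1.28412763e-04  1.37588147e+00] 0.0015946469587317063
```

View pics/w5.png

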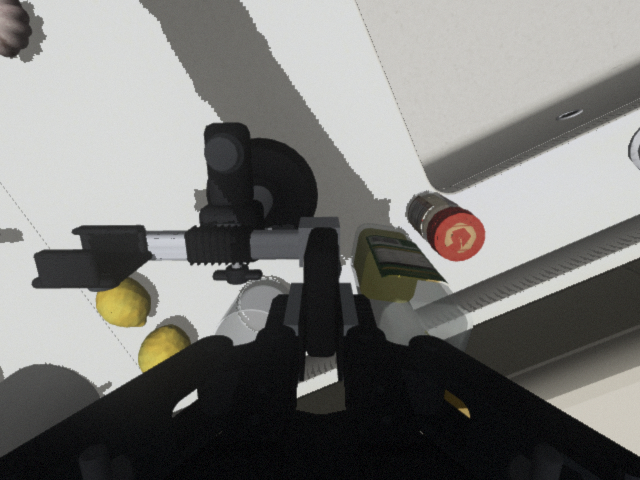

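```bash
python3 - <<'E'
from h import *
d=dict(np.load("pics/w5.npz")); T=d["T"]; r=R.from_euler('xyz',[np.pi,0,1.3759])
P=cloud(d); q=r.inv().apply((P-T).reshape(-1,3)).reshape(480,640,3)
im=d["pixels"]
c=im[205:300,285:360,::-1]; cv2.imwrite("pics/w5c.png",cv2.convertScaleAbs(cv2.resize(c,None,fx=6,fy=6,interpolation=cv2.INTER_CUBIC),alpha=2))
z=q[...,2]
m=(np.abs(z-49)<4)&(np.abs(q[...,0])<30)&(np.abs(q[...,1])<30)
w=q[m];print('blk',len(w),w.min(0).round(1),w.max(0).round(1),[np.round(x,1) for x in cv2.minAreaRect(w[:,:2].astype(np.float32))])
m=(np.abs(z+32)<2.5)&(np.abs(q[...,0])<11)&(q[...,1]<-14)&(q[...,1]>-40)
w=q[m];print('pan',len(w),np.percentile(w,[1,99],axis=0).round(1))
for v in (222,226,255,262,270):
    g=im[v,290:352].astype(int).sum(1)//3; print(v,g, )
def r2(u,v,zt):
    a=r.inv().apply(ray(d,u,v,T[2]-zt)-T); return a.round(1)
print(r2(300,230,48.9),r2(340,230,48.9), r2(305,270,-32),r2(340,270,-32))
E
```

```text
blk 1099 [-30.  -14.1  46.1] [12. 12. 53.] [array([-9., -1.]), array([25.8, 42. ]), np.float64(89.1)]
pan 913 [[ -6.1 -26.1 -33. ]
 [  6.6 -14.2 -29.6]]
222 [ 18  22  19  23  22  21  24  22  25  42  53  54  56  58  57  57  59  56
  58  53  55  55  61  56  57  63  58  56  59  58  59  61  60  58  60  59
  57  60  62  58  60  61  62  59  60  59  64  66  66  87 101 105 103 105
 106 106 104 106 107 109 109 106]
226 [ 35  31  33  36  23  23  13  20  32  56  53  60  57  55  58  58  60  56
  57  57  59  57  60  59  56  56  57  56  56  57  59  58  56  56  57  56
  58  58  59  58  62  62  60  60  58  60  64  64  61  66 101 106 104 109
 105 106 102 105 106 104 104 104]
255 [ 89  89  88  86  88  86  88  86  94  94  91  92  90  72  42  19  19  23
  26  24  24  24  24  19  26  27  26  27  19  25  28  21  27  25  26  20
  23  19  22  26  24  19  26  21  20  21  19  24  40  75 121 186 182 117
 105 106 105 103 105 105 102  95]
262 [214 213 211 212 212 214 210 212 204 133  93  91  92  94  36  22  21  23
  21  26  23  21  20  18  23  24  22  26  22  22  26  22  26  26  25  24
  22  25  22  25  28  19  19  16  20  17  23  23  30  34  63  99 102 107
 105 132 204 213 213 211 189 149]
270 [211 215 212 212 213 211 213 213 213 211 212 211 202 116  37  21  23  22
  21  24  21  24  24  21  24  20  22  21  27  23  22  23  24  24  23  22
  20  27  23  23  25  25  20  23  21  20  22  23  31  29  51 110 205 211
 215 213 216 218 211 212 213 205]
[-12.5 -11.9  48.9] [ 12.3 -11.9  48.9] [ -6.  -18.8 -32. ] [  8.  -18.8 -32. ]
```

View pics/w5c.png

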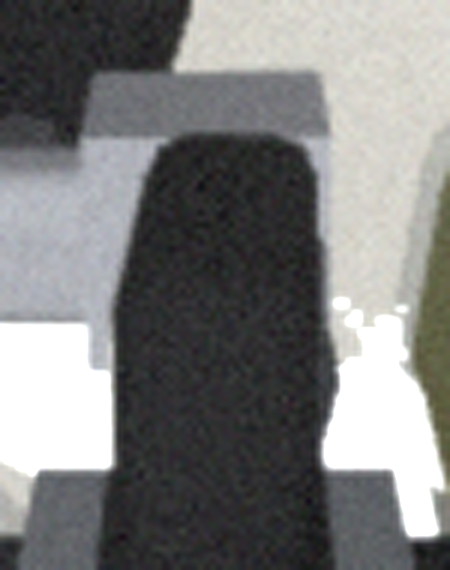

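arm_command --rows '[[[-1.4,1,0,0,0,0],[-1.4,1,0,0,0,0],[-1.4,1,4,0,0,0],[-1.4,1,8,0,0,0],[-1.4,1,11,0,0,0],[-1.4,1,14,0,0,0],[-1.4,1,17,0,0,0],[-1.4,1,18,0,0,0],[-1.4,1,18,0,0,0]]]'

```text
clock: 8.73
eef_pos: [590.2, 270.5, 214.3]
tool_rot: [-3.141, 0.001, 1.376]
force: [0.1, -0.4, -1.6]
width: 11.8
```

arm_command --rows '[[[0,0,3,0,0,0],[0,0,6,0,0,0],[0,0,9,0,0,0],[0,0,12,0,0,0],[0,0,13,0,0,0],[0,0,13,0,0,0]]]'

```text
clock: 9.23
eef_pos: [590.2, 270.6, 201.3]
tool_rot: [-3.141, 0.0, 1.376]
force: [-0.2, -0.3, -1.5]
width: 11.8
```

arm_command --rows '[[[0,0,1,0,0,0],[0,0,2,0,0,0],[0,0,3,0,0,0],[0,0,3,0,0,0],[0,0,3,0,0,0]]]'

```text
clock: 9.65
eef_pos: [590.7, 270.8, 199.7]
tool_rot: [3.141, -0.001, 1.376]
force: [-1.6, -1.2, 5.3]
width: 11.4
```

arm_command --rows '[[[0,0,1,0,0,0],[0,0,1,0,0,0],[0,0,1,0,0,0]]]'

```text
clock: 9.9
eef_pos: [590.8, 270.8, 199.1]
tool_rot: [3.14, -0.001, 1.376]
force: [-1.4, -1.3, 7.7]
width: 11.9
```

arm_command --rows '[[[0,0,-1,0,0,0],[0,0,-1,0,0,0],[0,0,-1,0,0,0],[0,0,-1,0,0,0],[0,0,-1,0,0,0]]]' --claw 0

```text
clock: 10.32
eef_pos: [590.3, 270.8, 198.4]
tool_rot: [-3.141, 0.0, 1.376]
force: [-1.1, 0.8, -0.7]
width: 42.8
```

arm_command --rows '[[[0,0,-15,0,0,0],[0,0,-45,0,0,0],[0,0,-80,0,0,0],[0,0,-120,0,0,0],[0,-20,-140,0,0,0],[0,-30,-140,0,0,0],[0,-30,-140,0,0,0],[0,-30,-140,0,0,0],[0,-30,-140,0,0,0]]]'

```text
clock: 11.07
eef_pos: [560.8, 275.8, 337.2]
tool_rot: [-3.14, 0.002, 1.375]
force: [0.4, 0.1, 0.4]
width: 42.6
```

```bash
python3 - <<'E'
from h import *
from cell import *
s=sensors.read_state(); print(s["eef_pos"],s["tool_rot"],s["force"],s["width"])
d=get_image("wrist"); cv2.imwrite("pics/w6.png",d["pixels"][:,:,::-1]); np.savez("pics/w6.npz",**d)
d=get_image("side"); cv2.imwrite("pics/s6.png",cv2.convertScaleAbs(cv2.resize(d["pixels"][130:270,150:290,::-1],None,fx=4,fy=4,interpolation=cv2.INTER_CUBIC),alpha=1.4)); np.savez("pics/s6.npz",**d)
for f in ["w6","s6"]:
    P=cloud(dict(np.load(f"pics/{f}.npz"))).reshape(-1,3);P=P[np.isfinite(P[:,0])]
    q=P[(np.abs(P[:,0]-588)<45)&(np.abs(P[:,1]-271)<25)&(P[:,2]>225)&(P[:,2]<250)]
    if len(q): print(f,len(q),[np.round(x,1) for x in cv2.minAreaRect(q[:,:2].astype(np.float32))],np.median(q,axis=0))
E
```

```text
[560.83047814 275.79998788 337.18409964] [-3.14003014e+00  2.04833392e-03  1.37542745e+00] [0.44171187 0.08409721 0.41751774] 42.581175511841
w6 1019 [array([588.7, 272.9]), array([14. , 48.9]), np.float64(78.6)] [587.15769101 273.06528012 231.02298915]
s6 159 [array([588.5, 271.4]), array([16.3, 50.4]), np.float64(77.3)] [584.9305775  269.5843116  230.46744802]
```

View pics/w6.png

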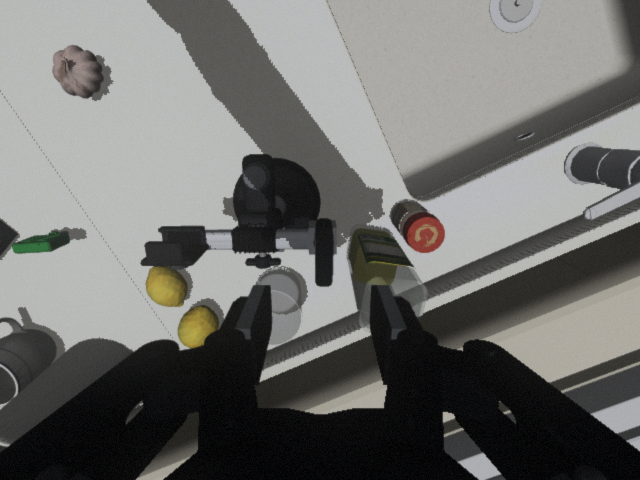

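View pics/s6.png

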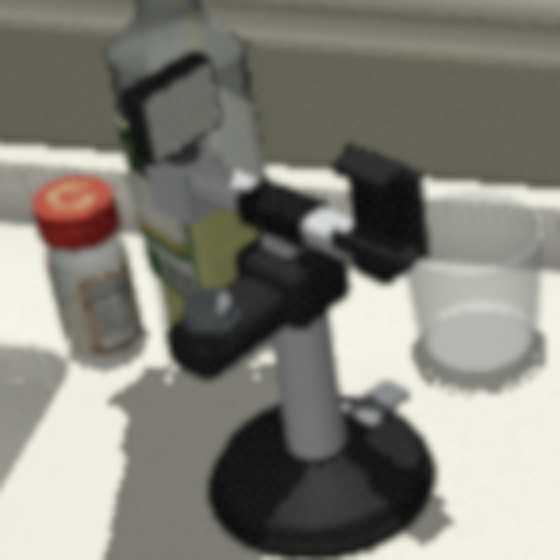

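Step 1 looks done: the panel top reads 231 mm (184 + 47) and it is upright, with the panel at (324,253) in the wrist view. Next is the button, with the gripper shut.

```bash
python3 - <<'E'
from h import *
d=dict(np.load("pics/w6.npz")); P=cloud(d).reshape(-1,3);P=P[np.isfinite(P[:,0])]
q=P[(P[:,0]>500)&(P[:,0]<540)&(P[:,1]>200)&(P[:,1]<240)&(P[:,2]>155)&(P[:,2]<164)]; print([np.round(x,1) for x in cv2.minAreaRect(q[:,:2].astype(np.float32))],np.median(q[:,2]))
go([517.3,221.8,250],79.5);go([517.3,221.8,172],79.5)
E
```

```text
[array([521.8, 219.4]), array([22.2, 21.8]), np.float64(61.1)] 158.59361503175145
shift [-61.3 -32.3  87.3] rot [-0.09  0.12 -0.72]
shift [-61.1 -32.2 165.3] rot [-0.09  0.12 -0.72]
```

arm_command --rows '[[[-20,-11,0,0,0,0],[-40,-22,0,0,0,0],[-61,-32,10,0,0,0],[-61,-32,45,0,0,0],[-61,-32,80,0,0,0],[-61,-32,110,0,0,0],[-61,-32,135,0,0,0],[-61,-32,155,0,0,0],[-61,-32,165,0,0,0],[-61,-32,165,0,0,0],[-61,-32,165,0,0,0],[-61,-32,165,0,0,0]]]' --claw -1

```text
clock: 12.17
eef_pos: [518.9, 223.1, 174.8]
tool_rot: [3.14, -0.001, 1.375]
force: [0.7, 0.7, -0.4]
width: -0.2
```

```bash
python3 - <<'E'
from h import *
from cell import *
s=sensors.read_state(); print(s["eef_pos"],s["tool_rot"],s["force"],s["width"])
d=get_image("wrist"); cv2.imwrite("pics/w7.png",d["pixels"][:,:,::-1]); np.savez("pics/w7.npz",**d)
go([517.3,221.8,159],79.5)
E
```

```text
[518.860032   223.13253459 174.84157633] [ 3.13983489e+00 -1.20784392e-03  1.37545836e+00] [ 0.71754275  0.73616833 -0.4167613 ] -0.22379565527201356
shift [-1.7 -1.3 16.1] rot [ 0.12 -0.09 -0.68]
```

View pics/w7.png

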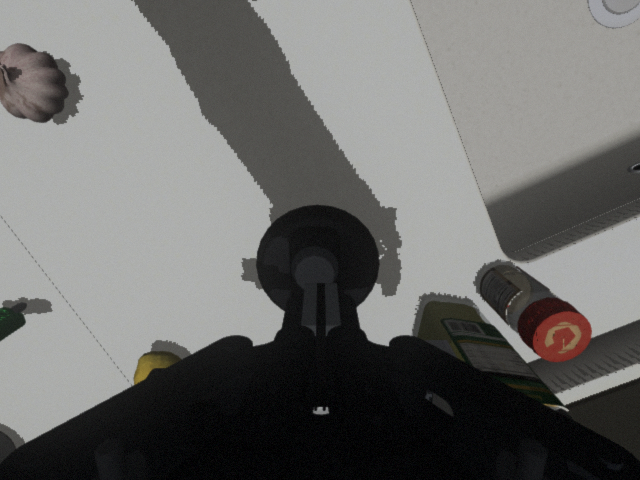

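The fingertips hang just over the button at about (317,268). Pressing in small steps now.

arm_command --rows '[[[0,0,4,0,0,0],[0,0,8,0,0,0],[0,0,11,0,0,0],[0,0,13,0,0,0],[0,0,15,0,0,0],[0,0,15,0,0,0]]]'

```text
clock: 12.72
eef_pos: [517.4, 222.8, 158.3]
tool_rot: [-3.141, 0.0, 1.376]
force: [1.4, 1.3, 0.0]
width: 0.1
```

arm_command --rows '[[[0,0,1,0,0,0],[0,0,2,0,0,0],[0,0,3,0,0,0],[0,0,4,0,0,0],[0,0,5,0,0,0],[0,0,5,0,0,0],[0,0,5,0,0,0]]]'

```text
clock: 13.3
eef_pos: [517.7, 222.9, 153.7]
tool_rot: [-3.141, 0.0, 1.376]
force: [0.2, 0.9, 0.2]
width: 0.3
```

```bash
python3 - <<'E'
from h import *
from cell import *
s=sensors.read_state(); print(s["eef_pos"],s["force"])
d=get_image("side"); cv2.imwrite("pics/s8.png",cv2.convertScaleAbs(cv2.resize(d["pixels"][90:270,150:290,::-1],None,fx=3.3,fy=3.3,interpolation=cv2.INTER_CUBIC),alpha=1.4)); np.savez("pics/s8.npz",**d)
P=cloud(d).reshape(-1,3);P=P[np.isfinite(P[:,0])]
q=P[(np.abs(P[:,0]-588)<40)&(np.abs(P[:,1]-271)<25)&(P[:,2]>222)&(P[:,2]<270)]; print(len(q),np.percentile(q[:,2],[50,95]) if len(q) else 0)
q=P[(np.abs(P[:,0]-565)<25)&(np.abs(P[:,1]-146)<20)&(P[:,2]>200)&(P[:,2]<270)]; print(len(q),np.percentile(q[:,2],[50,98]) if len(q) else 0)
E
```

```text
[517.71550887 222.8747053  153.72246957] [0.15723194 0.89989434 0.16151728]
0 0
277 [226.37698387 231.8418393 ]
```

View pics/s8.png

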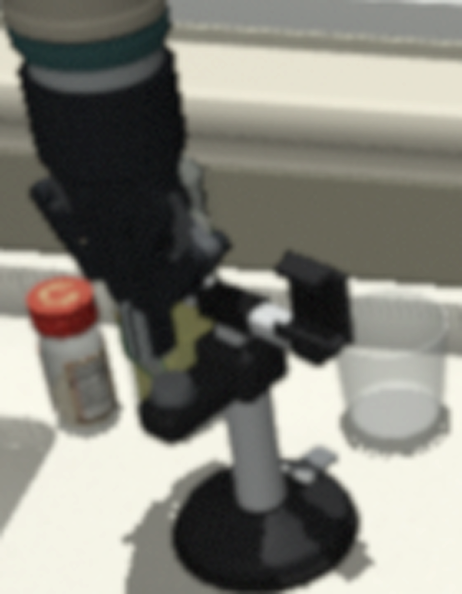

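```bash
python3 - <<'E'
from h import *
d=dict(np.load("pics/s8.npz"))
f=lambda p:tuple(np.round((np.array(proj(d,p))-[150,90])*3.3,0))
print('tcp',f([517.7,222.9,153.7]),'btn',f([521.8,218.9,158.6]),f([521.8,218.9,153]))
P=cloud(d)
for (a,b) in [(173,385),(155,362),(150,345),(160,375)]:
    u,v=int(150+a/3.3),int(90+b/3.3); print((a,b),P[v,u].round(1))
q=P[150:220,170:225].reshape(-1,3); q=q[(np.abs(q[:,0]-518)<30)&(np.abs(q[:,1]-223)<30)&(q[:,2]>145)&(q[:,2]<200)]
for z in range(145,200,5):
    m=(q[:,2]>=z)&(q[:,2]<z+5)
    if m.any(): print(z,m.sum(),q[m].min(0).round(0),q[m].max(0).round(0))
E
python3 - <<'E'
import cv2,numpy as np
im=np.load('pics/s8.npz')["pixels"][170:230,180:240,::-1]
cv2.imwrite('pics/s8z.png',cv2.convertScaleAbs(cv2.resize(im,None,fx=10,fy=10,interpolation=cv2.INTER_CUBIC),alpha=2.2))
E
```

```text
tcp (np.float64(162.0), np.float64(390.0)) btn (np.float64(170.0), np.float64(381.0)) (np.float64(172.0), np.float64(389.0))
(173, 385) [519.9 216.8 159.3]
(155, 362) [508.7 218.2 182.5]
(150, 345) [508.1 217.7 194.2]
(160, 375) [526.8 230.4 157.4]
145 124 [500. 201. 145.] [548. 233. 150.]
150 54 [502. 205. 150.] [547. 231. 155.]
155 79 [510. 207. 155.] [532. 230. 160.]
160 6 [515. 209. 160.] [530. 221. 161.]
175 7 [510. 214. 179.] [521. 219. 180.]
180 11 [505. 211. 181.] [518. 229. 185.]
185 34 [504. 209. 185.] [521. 238. 190.]
190 36 [504. 209. 190.] [521. 236. 195.]
195 40 [504. 208. 195.] [521. 238. 200.]
```

View pics/s8z.png

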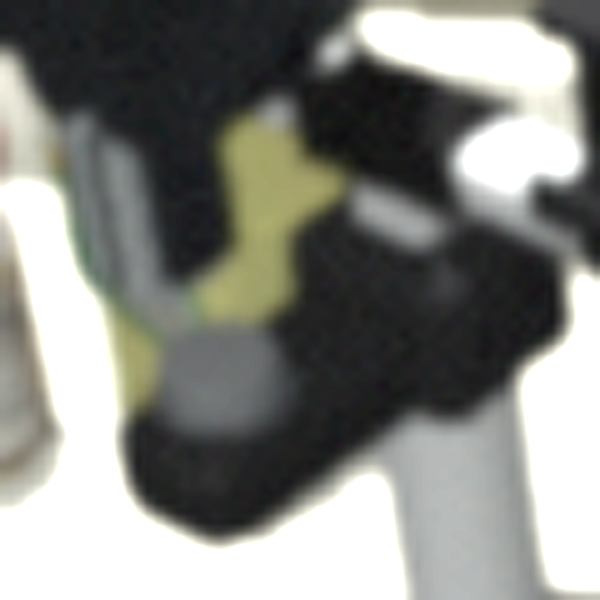

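```bash
python3 - <<'E'
from h import *
for f,T,yaw in [("wrist2",[537.45,-214.27,197.0],.765),("w7",[518.9,223.1,174.8],1.3755),("w6",[560.8,275.8,337.2],1.3754),("wrist0",[286.4,582.8,206.3],1.114),("side2",[537.45,-214.27,197.0],.765)]:
    d=dict(np.load(f"pics/{f}.npz" if f!="wrist0" else "pics/wrist0.npz")); r=R.from_euler('xyz',[np.pi,0,yaw])
    q=r.inv().apply((cloud(d)-T).reshape(-1,3)); 
    m=(np.abs(q[:,0])<60)&(np.abs(q[:,1])<13)&(q[:,2]<12)&(q[:,2]>-60)
    if f!="wrist0" and f!="w6" : m&=(np.abs(q[:,0])>9) if f in("wrist2","side2") else True
    w=q[m]; print(f,len(w),'max z',np.sort(w[:,2])[-8:].round(1))
    print(np.histogram(w[:,2],bins=np.arange(-60,15,5))[0])
E
```

```text
wrist2 1768 max z [10.3 10.4 10.5 10.6 10.7 10.8 11.6 11.7]
[167 386 336 331 282 215  30   0   0   0   0   0   0   9]
w7 2513 max z [-27.9 -27.9 -27.6 -27.6 -27.5 -27.3 -27.3 -27.1]
[322 503 471 427 393 320  77   0   0   0   0   0   0   0]
w6 3801 max z [-25.8 -25.8 -25.8 -25.8 -25.7 -25.4 -25.  -24.9]
[689 747 683 598 540 406 136   2   0   0   0   0   0   0]
wrist0 3765 max z [-37.  -37.  -37.  -36.9 -36.9 -36.9 -36.8 -36.8]
[1096  986  844  644  195    0    0    0    0    0    0    0    0    0]
side2 245 max z [-26.4 -26.3 -25.9 -25.6 -25.  -24.9 -24.6 -24.6]
[28 41 38 43 46 30 16  3  0  0  0  0  0  0]
```

The depth images show the shut fingers ending about 26 mm short of the reported TCP. That explains why there was no contact, so I offset by it and continue down.

arm_command --rows '[[[0,0,5,0,0,0],[0,0,10,0,0,0],[0,0,14,0,0,0],[0,0,17,0,0,0],[0,0,19,0,0,0],[0,0,20,0,0,0],[0,0,20,0,0,0]]]'

```text
clock: 13.93
eef_pos: [517.3, 222.7, 133.9]
tool_rot: [-3.141, 0.0, 1.376]
force: [-2.3, -1.2, 3.6]
width: 0.0
```

arm_command --rows '[[[0,0,1,0,0,0],[0,0,2,0,0,0],[0,0,3,0,0,0],[0,0,4,0,0,0],[0,0,4,0,0,0]]]'

```text
clock: 14.35
eef_pos: [517.4, 222.7, 129.7]
tool_rot: [-3.141, 0.0, 1.376]
force: [-1.9, -0.2, 3.0]
width: -0.2
```

arm_command --rows '[[[0,0,1,0,0,0],[0,0,2,0,0,0],[0,0,3,0,0,0],[0,0,3,0,0,0]]]'

```text
clock: 14.68
eef_pos: [517.5, 222.8, 128.8]
tool_rot: [-3.141, -0.0, 1.376]
force: [-7.1, -2.7, 20.2]
width: -0.0
```

```bash
python3 - <<'E'
from h import *
from cell import *
s=sensors.read_state(); print(s["eef_pos"],s["force"])
d=get_image("side"); cv2.imwrite("pics/s9.png",cv2.convertScaleAbs(cv2.resize(d["pixels"][90:270,150:290,::-1],None,fx=3.3,fy=3.3,interpolation=cv2.INTER_CUBIC),alpha=1.4)); np.savez("pics/s9.npz",**d)
P=cloud(d).reshape(-1,3);P=P[np.isfinite(P[:,0])]
q=P[(np.abs(P[:,0]-565)<25)&(np.abs(P[:,1]-146)<20)&(P[:,2]>200)&(P[:,2]<330)]; print(len(q),np.percentile(q[:,2],[50,98]) if len(q) else 0)
E
```

```text
[517.45629396 222.79454235 128.75552974] [-7.06312789 -2.73235232 20.22867948]
538 [222.80519158 251.01140335]
```

View pics/s9.png

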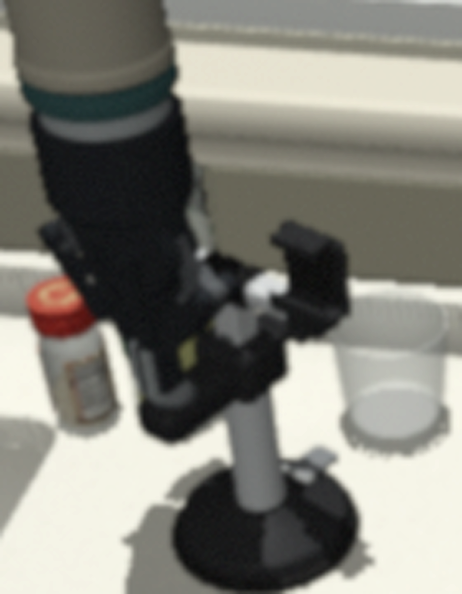

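The holder top is now at 251 mm (it was 231), so the mast has sprung about 20 mm. I retreat, turn and hover above the grip.

arm_command --rows '[[[0,0,-15,0,0,0],[0,0,-45,0,0,0],[0,0,-80,0,0,0],[0,0,-115,0,0,0],[0,0,-145,0,0,0],[0,0,-170,0,0,0],[0,0,-170,0,0,0],[0,0,-170,0,0,0]]]' --claw -1

```text
clock: 15.4
eef_pos: [518.9, 223.4, 298.0]
tool_rot: [3.138, -0.002, 1.376]
force: [-0.3, -0.4, -1.0]
width: -0.0
```

```bash
python3 - <<'E'
from h import *
from cell import *
s=sensors.read_state(); print(s["eef_pos"],s["force"])
go([576.8,208.7,300],-10.5)
E
```

```text
[518.87730158 223.37015757 297.96717843] [-0.30569909 -0.36832112 -0.95351998]
shift [-3.2 59.7 -1.9] rot [ 3.000e-02 -2.500e-01  8.933e+01]
```

arm_command --rows '[[[0,4,0,0,0,7],[0,9,0,0,0,14],[0,14,0,0,0,21],[-1,19,0,0,0,28],[-1,24,0,0,0,35],[-1,29,0,0,0,42],[-2,34,0,0,0,49],[-2,39,0,0,0,56],[-2,44,0,0,0,63],[-3,49,0,0,0,70],[-3,54,0,0,0,77],[-3,58,0,0,0,84],[-3,60,0,0,0,89.3],[-3,60,0,0,0,89.3],[-3,60,0,0,0,89.3],[-3,60,0,0,0,89.3],[-3,60,0,0,0,89.3],[-3,60,0,0,0,89.3]]]' --claw 0.5

```text
clock: 16.9
eef_pos: [575.8, 208.3, 296.6]
tool_rot: [-3.142, 0.0, -0.182]
force: [0.6, 0.0, 0.6]
width: 63.8
```

```bash
python3 - <<'E'
from h import *
from cell import *
s=sensors.read_state(); print(s["eef_pos"],s["tool_rot"],s["width"])
d=get_image("wrist"); cv2.imwrite("pics/w10.png",d["pixels"][:,:,::-1]); np.savez("pics/w10.npz",**d)
P=cloud(d).reshape(-1,3);P=P[np.isfinite(P[:,0])]
B=lambda x0,x1,y0,y1,z0,z1:P[(P[:,0]>x0)&(P[:,0]<x1)&(P[:,1]>y0)&(P[:,1]<y1)&(P[:,2]>z0)&(P[:,2]<z1)]
for nm,q in [("bar",B(550,610,175,250,199,210)),("lamp",B(550,630,250,295,244,258)),("holder",B(530,600,100,170,210,260))]:
    if len(q)>4: print(nm,len(q),[np.round(x,1) for x in cv2.minAreaRect(q[:,:2].astype(np.float32))],np.median(q[:,2]).round(1))
go([576.8,208.7,157],-10.5)
E
```

```text
[575.83674716 208.30591948 296.58693721] [-3.14155421e+00  3.70438402e-04 -1.81703440e-01] 63.76973205320991
bar 2664 [array([578.1, 212.5]), array([79.1, 22.3]), np.float64(79.1)] 203.1
lamp 2171 [array([589.5, 272.7]), array([15.1, 49.9]), np.float64(78.4)] 250.2
holder 2037 [array([566.2, 146.7]), array([43.7, 32.7]), np.float64(79.2)] 248.4
shift [  0.8  -0.5 139.7] rot [-0.01  0.01  0.07]
```

View pics/w10.png

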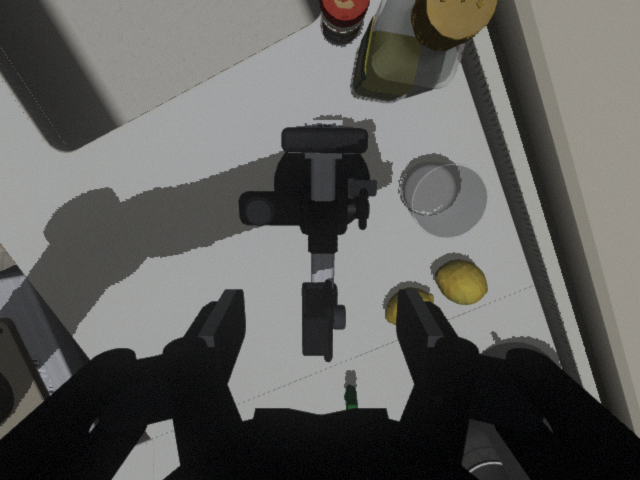

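Wrist view: bar along column 322, lamp at (325,138), holder at (320,318), jaws straddling the bar. I descend around the grip, 4 mm towards the lamp to clear the holder.

arm_command --rows '[[[1,-4,20,0,0,0],[1,-4.5,50,0,0,0],[1,-4.5,80,0,0,0],[1,-4.5,105,0,0,0],[1,-4.5,125,0,0,0],[1,-4.5,135,0,0,0],[1,-4.5,140,0,0,0],[1,-4.5,140,0,0,0],[1,-4.5,140,0,0,0],[1,-4.5,140,0,0,0]]]'

```text
clock: 17.78
eef_pos: [578.9, 212.8, 158.3]
tool_rot: [-3.14, -0.002, -0.183]
force: [0.6, 0.4, 1.1]
width: 64.2
```

```bash
python3 - <<'E'
from h import *
from cell import *
s=sensors.read_state(); print(s["eef_pos"],s["tool_rot"],s["force"])
d=get_image("wrist"); cv2.imwrite("pics/w11.png",d["pixels"][:,:,::-1]); np.savez("pics/w11.npz",**d,T=s["eef_pos"])
d=get_image("side"); cv2.imwrite("pics/s11.png",cv2.convertScaleAbs(cv2.resize(d["pixels"][70:270,150:310,::-1],None,fx=3,fy=3,interpolation=cv2.INTER_CUBIC),alpha=1.6)); np.savez("pics/s11.npz",**d)
E
```

```text
[578.90449136 212.76804557 158.25509814] [-3.14017540e+00 -2.27296729e-03 -1.82698312e-01] [0.60206774 0.41877291 1.09881345]
```

View pics/w11.png

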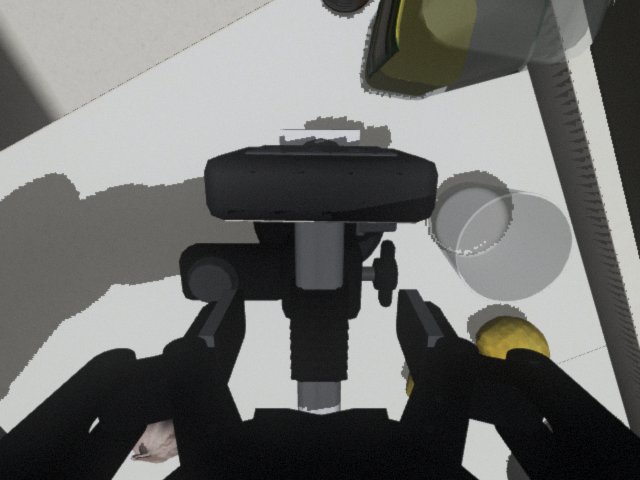

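View pics/s11.png

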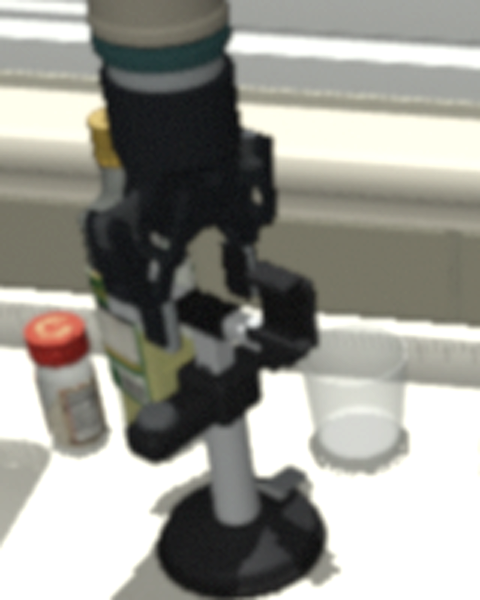

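arm_command --rows '[[[0,0,0,0,0,0],[0,0,0,0,0,0],[0,0,0,0,0,0],[0,0,0,0,0,0],[0,0,0,0,0,0],[0,0,0,0,0,0],[0,0,0,0,0,0],[0,0,0,0,0,0],[0,0,0,0,0,0]]]' --claw -1

```text
clock: 18.63
eef_pos: [578.2, 212.5, 157.1]
tool_rot: [-3.141, -0.001, -0.183]
force: [-0.1, -0.0, 2.5]
width: 20.9
```

```bash
python3 - <<'E'
from h import *
from cell import *
s=sensors.read_state(); print(s["eef_pos"],s["tool_rot"],s["force"],s["width"])
d=get_image("wrist"); cv2.imwrite("pics/w12.png",d["pixels"][:,:,::-1]); np.savez("pics/w12.npz",**d,T=s["eef_pos"])
r=R.from_euler('xyz',[np.pi,0,s["tool_rot"][2]]); q=r.inv().apply((cloud(d)-s["eef_pos"]).reshape(-1,3))
m=(np.abs(q[:,1])<11)&(np.abs(q[:,0])>13)&(np.abs(q[:,0])<35)&(q[:,2]<0)&(q[:,2]>-60); print('pad z max',np.sort(q[m][:,2])[-6:].round(1))
m=(np.abs(q[:,1]+25)<9)&(np.abs(q[:,0])<10)&(q[:,2]<0)&(q[:,2]>-60); print('bar top tool z',np.median(q[m][:,2]).round(1), m.sum())
E
```

```text
[578.21358388 212.54357378 157.08096175] [-3.14121729e+00 -7.11533490e-04 -1.82976982e-01] [-0.05670724 -0.01293566  2.53779022] 20.918769680577757
pad z max [-0. -0. -0. -0. -0. -0.]
bar top tool z -45.2 2336
```

View pics/w12.png

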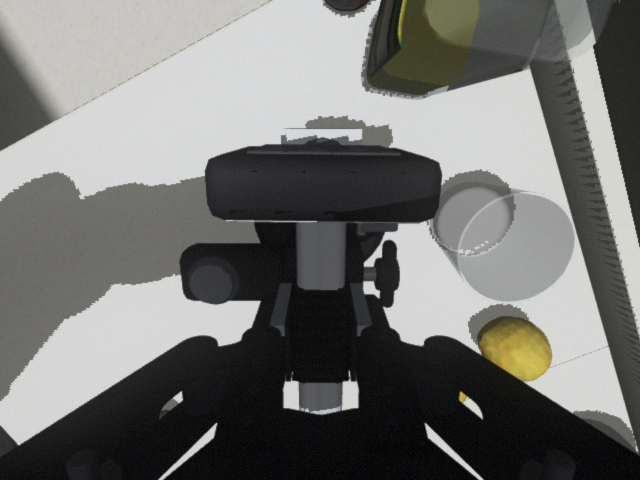

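The grip is held (width 20.9 mm, pads on the ribbed part). Now I pull up slowly.

arm_command --rows '[[[0,0,-2,0,0,0],[0,0,-5,0,0,0],[0,0,-8,0,0,0],[0,0,-11,0,0,0],[0,0,-14,0,0,0],[0,0,-17,0,0,0],[0,0,-20,0,0,0],[0,0,-23,0,0,0],[0,0,-26,0,0,0],[0,0,-29,0,0,0],[0,0,-32,0,0,0],[0,0,-35,0,0,0],[0,0,-38,0,0,0],[0,0,-40,0,0,0],[0,0,-40,0,0,0]]]' --claw -1

```text
clock: 19.93
eef_pos: [578.2, 212.5, 196.9]
tool_rot: [-3.142, -0.001, -0.183]
force: [5.1, 1.7, -4.5]
width: 20.4
```

arm_command --rows '[[[0,0,-3,0,0,0],[0,0,-6,0,0,0],[0,0,-9,0,0,0],[0,0,-12,0,0,0],[0,0,-15,0,0,0],[0,0,-18,0,0,0],[0,0,-21,0,0,0],[0,0,-24,0,0,0],[0,0,-27,0,0,0],[0,0,-30,0,0,0],[0,0,-32,0,0,0],[0,0,-32,0,0,0],[0,0,-32,0,0,0]]]'

```text
clock: 21.02
eef_pos: [578.2, 212.5, 229.1]
tool_rot: [-3.141, -0.001, -0.183]
force: [4.7, 0.1, -2.0]
width: 20.6
```

```bash
cat > chk.py <<'E'
from h import *
from cell import *
s=sensors.read_state(); print(s["clock"],s["eef_pos"],s["tool_rot"],s["force"],s["width"])
d=get_image("wrist"); cv2.imwrite("pics/w13.png",d["pixels"][:,:,::-1])
r=R.from_euler('xyz',[np.pi,0,s["tool_rot"][2]]); q=r.inv().apply((cloud(d)-s["eef_pos"]).reshape(-1,3))
m=(np.abs(q[:,1]+25)<9)&(np.abs(q[:,0])<10)&(q[:,2]<0)&(q[:,2]>-60); print('bar top tool z',np.median(q[m][:,2]).round(1),'world',s["eef_pos"][2]-np.median(q[m][:,2]))
d=get_image("side"); P=cloud(d).reshape(-1,3);P=P[np.isfinite(P[:,0])]
q=P[(np.abs(P[:,0]-565)<25)&(np.abs(P[:,1]-146)<20)&(P[:,2]>225)&(P[:,2]<360)]; print('holder top',np.percentile(q[:,2],[95,98]) if len(q) else 0)
cv2.imwrite("pics/s13.png",d["pixels"][:,:,::-1])
E
python3 chk.py
```

```text
21.0167 [578.17622363 212.53479537 229.07507008] [-3.14122841e+00 -7.87081564e-04 -1.82848193e-01] [ 4.73791746  0.11880983 -1.98894045] 20.625159764661763
bar top tool z -45.2 world 274.24532065290487
holder top [322.08177879 322.37471328]
```

arm_command --rows '[[[0,0,-2,0,0,0],[0,0,-4,0,0,0],[0,0,-5,0,0,0],[0,0,-5,0,0,0],[0,0,-5,0,0,0],[0,0,-5,0,0,0]]]'

```text
clock: 21.62
eef_pos: [578.1, 212.5, 233.3]
tool_rot: [3.142, -0.001, -0.183]
force: [6.1, 0.1, -6.5]
width: 20.7
```

```bash
python3 chk.py
```

```text
21.6167 [578.14443394 212.5371902  233.31932158] [ 3.14150078e+00 -5.06010002e-04 -1.82850969e-01] [ 6.09145847  0.0897216  -6.51446315] 20.70016932412148
bar top tool z -45.2 world 278.5082715279568
holder top [326.25949123 326.70394071]
```

View pics/s13.png

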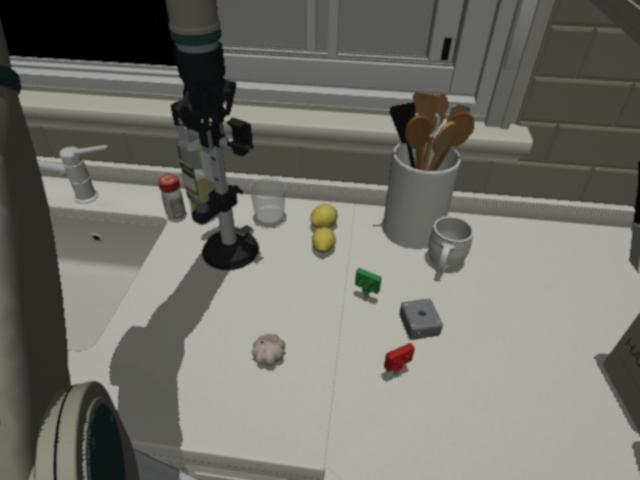

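View pics/w13.png

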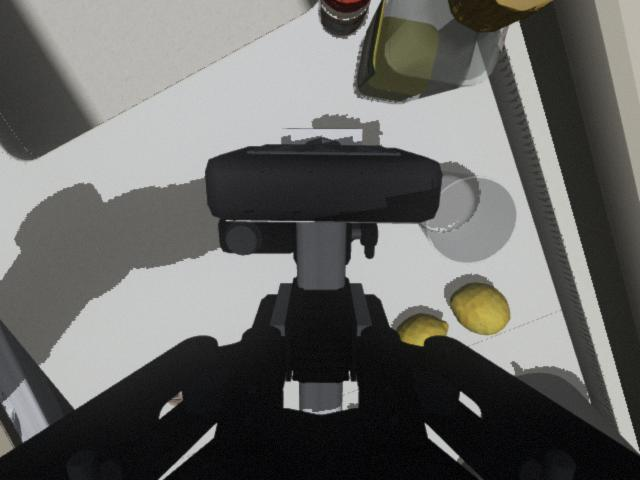

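The mast is up and the lamp sits at (323,183) in the wrist view, in the same place relative to the bar. The bystanders are unmoved in the side view: lemon (323,239), mug (450,243), glass (268,203), garlic (268,350). I let it settle, check once more and hand in.

arm_command --rows '[[[0,0,-0.5,0,0,0],[0,0,-0.5,0,0,0],[0,0,-0.5,0,0,0],[0,0,-0.5,0,0,0]]]'

```text
clock: 22.05
eef_pos: [578.1, 212.5, 233.5]
tool_rot: [3.141, -0.0, -0.183]
force: [6.2, 0.7, -8.4]
width: 20.8
```

```bash
python3 chk.py && python3 -c "
from cell import order
print(order.finish_job())"; python3 chk.py
```

```text
22.05 [578.14485365 212.52422159 233.45704056] [ 3.14123610e+00 -4.28650961e-04 -1.82791823e-01] [ 6.20040858  0.71078265 -8.41352222] 20.762130465710705
bar top tool z -45.2 world 278.611918646144
holder top [326.38230613 326.75227088]
the job is handed in; nothing more can be done
None
the job is handed in; nothing more can be done
```

I seated the lamp in the crossbar socket, pressed the release button so the mast sprung up about 20 mm, then pulled the bar past the first stop to the second. I handed the job in at about 22 s with the gripper still holding the bar by its rubber grip. No verdict is reported.

**Last checks:**
- **Mast:** the holder and bar tops read about 95 mm above their fully-down heights, which matches the second stop.
- **Grip:** the jaws held at 20.8 mm on the rubber grip, with about 8 N of downward load.
- **Lamp:** its top measured 47 mm above the bar, both right after fitting and after the mast sprang up. At the end I only checked by eye that it still stood in place.
- **Glass, mug, lemon, garlic:** they look unmoved in the side picture, though I did not measure them again.

**What disagreed:** the fingertips ended about 26 mm short of the reported TCP in the depth images. Because of that, the first button press stopped short of the button, and the lamp was probably held only by the top 6 mm or so of its panel. I corrected for it from then on. It puts the grasp point, by the given figures, about 18 mm from the grip's centre, inside the 30 mm limit. The second press ended at about 20 N when the button bottomed out, below the 40 N limit.

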